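# Stack a sensor assembly on the calibration turntable

## Task

Build up the sensor assembly on the grey turntable, one piece after another from the bottom: the titanium housing upright inside the turntable's raised ring, then the white ceramic cell upright in the recess on top of the housing, then the brass bleed valve upright in the recess on top of the cell, and last the red end plug set over the nipple on top of the valve, open end down, each piece fully down on the one below and let go before the next. Set the ceramic cell down, do not drop it or knock it over, and leave the black spare plug, the amber jar and the hex key where they are.

Things in the scene. Friction and masses are not known exactly. Their poses are not given: they have to be found in the camera images.
- turntable_seat (a point): Fixed round turntable of cast iron painted grey, platter 156 mm across (foot 164 mm). The point is the centre of the platter's flat top, 36 mm above the bench, z up. Around it stands a raised ring, 70 mm inside and 82 mm outside diameter, 6 mm high, into which the housing goes. It stands on the left or the right of the bench and does not turn.
- housing_center (a point): Titanium sensor housing, a loose bright grey upright cylinder 58 mm in diameter and 62 mm high with two thin black grooves. The point is on its axis, half-way up; z is its axis, up. In its top is a round recess 48 mm in diameter and 8 mm deep (rim 5 mm wide). About 0.35 kg.
- cell_center (a point): Ceramic conductivity cell, a loose white upright cylinder 40 mm in diameter and 66 mm high with two thin dark bands. The point is on its axis, half-way up; z is its axis, up. In its top is a round recess 34 mm in diameter and 8 mm deep (rim 3 mm wide) with a black dot on its floor. About 0.16 kg. Seated, it stands on the floor of the housing's recess.
- valve_center (a point): Loose upright brass bleed valve: foot 26 mm across, 16 high; body 30 mm across, from 16 to 60 high; on top a nipple 16 mm across, 12 high. A 10 mm thick spout, 40 mm up, points along its own +x and ends 26 mm from the axis: grip across its y. The point is on the axis 36 mm above the underside, half-way up; z up. 0.2 kg. Seated, its foot is on the floor of the cell's recess.
- red_plug_center (a point): Red silicone end plug (a cap), loose, 32 mm in diameter and 46 mm high, closed on top, with a socket 24 mm across and 14 mm deep in its underside. It already stands open end down. The point is on its axis, half-way up; z is its axis, up. 0.04 kg. Seated, its lower edge rests on the valve body's flat shoulder round the nipple.
- black_plug_center (a point): Bystander, leave alone: a loose black spare plug of the same shape and size as the red one. The point is on its axis, half-way up.
- jar_center (a point): Bystander, leave alone: a loose amber glass jar with a green lid, 48 mm in diameter and 75 mm high. The point is on its axis, half-way up.
- hexkey_center (a point): Bystander, leave alone: a stubby dark steel hex key, 8 mm thick, 78 mm long with a 24 mm short leg, lying in a fixed blue parts tray (140 by 170 mm, 20 mm high). The point is the middle of its long leg, which lies along its x.
There are look-alikes about, which are no part of the job. Leave any blue or turquoise look-alike of the part that bears housing_center alone.

How it is judged:
By the outcome, as a careful person would: the job done as asked, in the order asked, and still so for the second after the job is handed in, with the robot touching nothing.
It also fails if it takes over 125 s, if anything falls off the work surface, if the arm or the gripper's body presses on something with over 40 N, if the wrist force passes 120 N, or if a joint passes its speed limit or range.

## Robot

A 6-joint arm with a two-finger parallel gripper is mounted at the origin on the work surface. World frame = base frame: x ahead of the robot, y to its left, z up, the work surface at z = 0. Lengths are in m, angles in rad, forces in N, time in s.
With the tool pointing down it reaches from about 0.25 to 0.775 m from the base axis. Payload 4 kg.
Tool frame: the origin (TCP) lies at the very end of the fingers, on their centre line; the grasp point (between the pads) lies 19 mm behind it; y points along the fingers, x is the direction in which the jaws open and shut, and the axes are right-handed (so a half turn about y gives the same grasp; the last joint's range is limited). The gripper opens to 94 mm and grips with 3 to 60 N. Pads are 16 mm wide; open, the fingers measure 119 mm over their backs; the gripper's body (75 mm by 177 mm) begins 78 mm behind the grasp point.
Start: joints at [-1.27, 0.087, 1.371, -0, 1.684, -0.103], TCP at [0.216, -0.506, 0.206] pointing down, gripper open.
Joint ranges: [-3.1, 3.1], [-0.76, 2.03], [0.27, 2.55], [-1.08, 4.22], [0.17, 2.65], [-2.57, 2.57]. Speed limits (rad/s): [2.79, 2.79, 3.14, 3.14, 3.14, 3.14].

## Interface

Orientations are given as [roll, pitch, yaw] about the fixed x, y, z axes, in that order (R = Rz(yaw) Ry(pitch) Rx(roll)).
In Python, from bench import robot gives the robot as it stands.
- The arm moves only by the shell command python3 -m handwheel 'ROWS' [OPENING]. ROWS is JSON, a list of rows, each an object with "delta_pos": the shift along the tool's x, y, z in mm, a list of three; "yaw": the turn about the tool's y in rad. A call has 1 to 12 rows; each row is the pose to reach, as a shift and turn from the pose commanded when the call began, along the tool's axes at that moment; what a row does not reach only later rows make up. A row lasts 1/10 s, in which the tool goes at most 50 mm and 8.59 degrees, less where a joint would pass 70% of its speed; a pose out of reach is approached as far as the arm can. A call with a gripper value outside its range is refused whole. OPENING is the closure in counts, from 0 (fully open) to 255 (shut), set as the call begins (- or left out, the last holds). The fingers move at their own pace and stop on an object; the grip force is fixed at half the most. Time passes only in rows, so rows that repeat a pose let the fingers close. It gives the time, the measured TCP pose, the force and the opening at its end, in the units of the state.
- robot.get_obs(): the state, without advancing time (a new reading comes with each control period).
- robot.snapshot(name): name is "scene" or "side" or "wrist"; returns a dict with "image" (420x560x3 uint8, red, green, blue), "fx", "fy", "cx", "cy" (pixels), "rvec" (rotation vector, rad) and "tvec" (3), from world to camera coordinates, as OpenCV has them. Camera axes: x right, y down, z forward; pixel columns grow to the right and rows downward; lengths in m; the calibration is good to about 2 mm. A picture is of the moment at which its call begins. There is no depth.
- robot.close_job(): hands the job in, once; it reports no verdict.
The state is a dict: "time": time; "joint_positions": joint angles; "qvel": joint speeds; "joint_torque": joint torques, N m; "tool_pos": TCP position; "ee_rot": TCP orientation; "wrist_force": force on the tool from outside, world axes, zero at the start; "wrist_torque": the same for the moment, N m; "width": finger opening in m.
Only numpy, scipy, OpenCV 4.12 (cv2) and the standard library are available. Lean on these libraries where they do the work, as an engineer would, in place of code of your own. Each camera call takes 0.05 s, during which the arm holds its last target.

## Working session

There is one attempt and no reset: what is moved stays moved. The work goes in short steps, Python scripts to look and compute and a shell command to move; the robot and the scene stay as the last step left them, time stands still between calls to the robot, and variables do not carry over. Pictures are saved under pics/ and viewed, and the job is handed in when it is done.

```bash
ls; mkdir -p pics; cat > h.py <<'E'
import numpy as np, cv2
from bench import robot
from scipy.spatial.transform import Rotation as R
def snap(n,f=None):
    s=robot.snapshot(n)
    if f: cv2.imwrite('pics/'+f,cv2.cvtColor(s['image'],cv2.COLOR_RGB2BGR))
    return s
def K(s): return np.array([[s['fx'],0,s['cx']],[0,s['fy'],s['cy']],[0,0,1.]])
def proj(s,P): return cv2.projectPoints(np.atleast_2d(np.array(P,float)),np.array(s['rvec'],float),np.array(s['tvec'],float),K(s),None)[0][:,0]
def ray(s,u,v):
    Rm=cv2.Rodrigues(np.array(s['rvec'],float))[0];t=np.array(s['tvec'],float).ravel()
    return -Rm.T@t, Rm.T@np.linalg.inv(K(s))@np.array([u,v,1.])
def atz(s,u,v,z):
    o,d=ray(s,u,v); return o+d*(z-o[2])/d[2]
E
python3 - <<'E'
from h import *
for n in ['scene','side','wrist']:
    s=snap(n,n+'0.png'); print(n,s['fx'],s['cx'],s['cy'],ray(s,s['cx'],s['cy']))
o=robot.get_obs()
print(o['time'],o['tool_pos'],o['ee_rot'],o['width'],o['wrist_force'])
print(R.from_euler('xyz',o['ee_rot']).as_matrix().round(3))
E
```

```text
pics
scene 435.3088013591634 277.83770826624544 205.99658980666004 (array([ 1.49806751, -0.00993744,  0.74097617]), array([-0.79594712,  0.03396511, -0.60441256]))
side 530.7915233360585 269.33541231954695 208.9183816821887 (array([ 0.47044227, -0.78442616,  0.89601245]), array([ 0.11285233,  0.6723158 , -0.73161179]))
wrist 321.70587946201033 276.4107211292385 211.63887324044322 (array([ 0.28667889, -0.4744106 ,  0.38418216]), array([-0.24777381, -0.1036124 , -0.96326144]))
0.15 [ 0.21597303 -0.50538178  0.20456716] [-1.57062581  0.00168129 -1.16696033] 0.09395390685361502 [ 0.63915823  0.27395812 -0.66713813]
[[ 0.393 -0.001  0.92 ]
 [-0.92   0.002  0.393]
 [-0.002 -1.     0.   ]]
```

View pics/scene0.png

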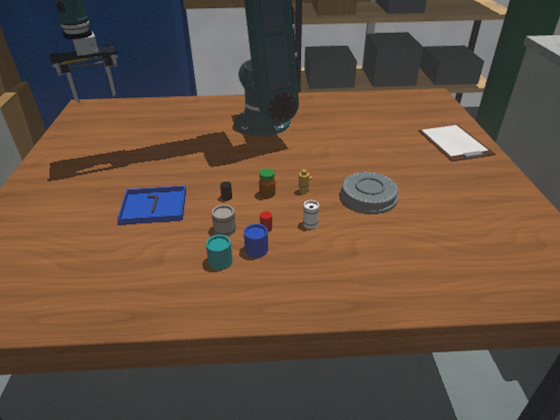

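View pics/side0.png

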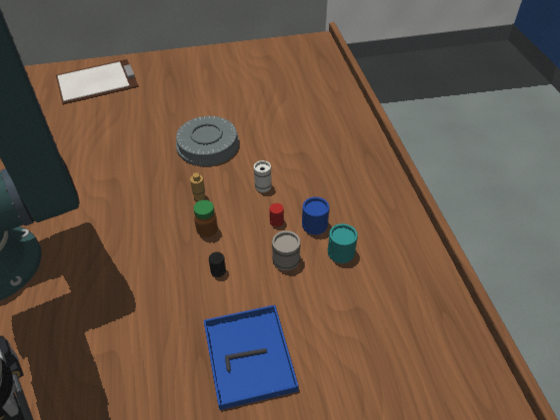

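View pics/wrist0.png

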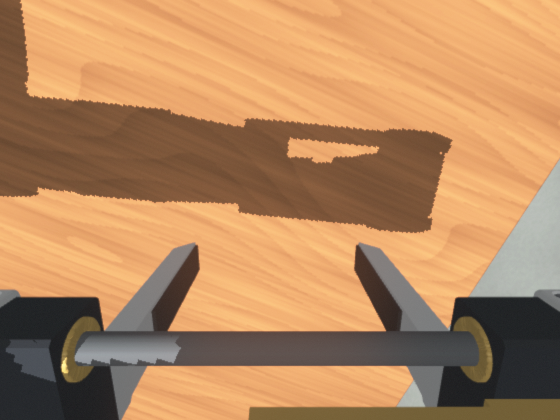

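Scene view: the housing candidates are grey (223,219), teal (219,252) and blue (256,241), and I choose grey. The plug candidates are red (266,221) and black (226,190), and I choose red. The cell is at (311,214), the valve at (304,181), the turntable at (370,190), the jar at (267,183) and the hex key at (153,203). Next, a close crop to check.

```bash
python3 - <<'E'
import cv2,numpy as np
a=cv2.imread('pics/scene0.png');b=cv2.imread('pics/side0.png')
A=cv2.resize(a[160:280,190:400],None,fx=3.8,fy=3.8,interpolation=cv2.INTER_CUBIC)
B=cv2.resize(b[110:285,170:370],None,fx=3.4,fy=3.4,interpolation=cv2.INTER_CUBIC)
cv2.imwrite('pics/c1.png',A);cv2.imwrite('pics/c2.png',B);print(A.shape,B.shape)
E
```

```text
(456, 798, 3) (595, 680, 3)
```

View pics/c1.png

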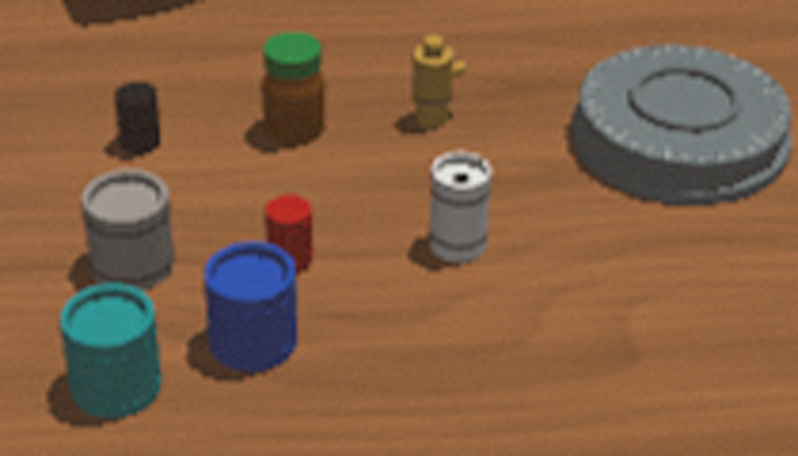

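View pics/c2.png

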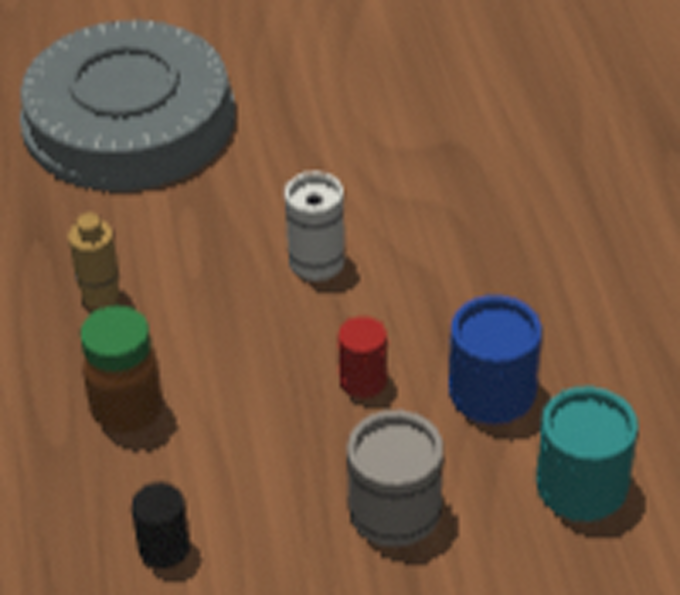

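The grey one is the housing: bright grey, two black grooves, crop-1 centre (125,203). Red plug is at (289,209), cell at (461,175), valve at (433,43) with its spout to the right (+y), ring at (683,98). Triangulating these next.

```bash
python3 - <<'E'
from h import *
a=robot.snapshot('scene');b=robot.snapshot('side')
f1=lambda u,v:(190+(u-.5)/3.8,160+(v-.5)/3.8); f2=lambda u,v:(170+(u-.5)/3.4,110+(v-.5)/3.4)
L={'housing':(.062,(125,203),(395.5,451)),'cell':(.066,(461,175),(314,197)),'valve':(.072,(433,43),(90,221)),'red':(.046,(289,209),(363,333)),
'ring':(.042,(683,98),(125,82)),'platter':(.036,(686,103),(126,86)),'blue':(.062,(250,270),(496,332)),'teal':(.062,(109,315),(588,424)),'jar':(.075,(292,49),(116,331)),'black':(.046,(137,94),(159,498))}
for k,(z,p,q) in L.items():
    P=atz(a,*f1(*p),z);Q=atz(b,*f2(*q),z);print(k,P[:2].round(4),Q[:2].round(4),((P+Q)/2)[:2].round(4), 'r',np.hypot(*((P+Q)/2)[:2]).round(3))
s=f1(463,69); print('spout tip',atz(a,*s,.040))
w=robot.snapshot('wrist'); o=robot.get_obs(); Rm=cv2.Rodrigues(np.array(w['rvec']))[0];t=np.array(w['tvec']).ravel()
T=R.from_euler('xyz',o['ee_rot']).as_matrix()
print('cam in tool',T.T@(-Rm.T@t-o['tool_pos']), (Rm@T).round(3))
E
```

```text
housing [ 0.6255 -0.1124] [ 0.6152 -0.1164] [ 0.6203 -0.1144] r 0.631
cell [0.6143 0.1133] [0.6065 0.1089] [0.6104 0.1111] r 0.62
valve [0.4585 0.1095] [0.4552 0.1103] [0.4569 0.1099] r 0.47
red [ 0.6186 -0.0034] [ 0.6178 -0.0033] [ 0.6182 -0.0033] r 0.618
ring [0.4994 0.2924] [0.4947 0.2888] [0.497  0.2906] r 0.576
platter [0.4974 0.2958] [0.4951 0.2914] [0.4962 0.2936] r 0.577
blue [ 0.6994 -0.0299] [ 0.6975 -0.0343] [ 0.6984 -0.0321] r 0.699
teal [ 0.7365 -0.1166] [ 0.733  -0.1193] [ 0.7347 -0.118 ] r 0.744
jar [0.4644 0.004 ] [0.4618 0.0034] [0.4631 0.0037] r 0.463
black [ 0.4734 -0.1125] [ 0.4725 -0.1104] [ 0.473  -0.1114] r 0.486
spout tip [0.44692532 0.13450059 0.04      ]
cam in tool [-0.0009758  -0.17958062  0.07720204] [[ 1.     0.    -0.   ]
 [-0.    -0.269 -0.963]
 [-0.     0.963 -0.269]]
```

```bash
cat >> h.py <<'E'
def go(x,y,z,az=None):
    "needed delta_pos mm (tool axes) and yaw to bring measured TCP to x,y,z with jaw azimuth az deg"
    o=robot.get_obs();T=R.from_euler('xyz',o['ee_rot']).as_matrix()
    d=T.T@(np.array([x,y,z])-o['tool_pos'])*1000
    a=np.arctan2(T[1,0],T[0,0]); yw=0 if az is None else -((np.deg2rad(az)-a+np.pi/2)%np.pi-np.pi/2)
    print('t %.2f'%o['time'],'tcp',np.round(o['tool_pos'],4),'az %.1f'%np.rad2deg(a),'w %.4f'%o['width'],'F',np.round(o['wrist_force'],1),'q6 %.2f'%o['joint_positions'][5])
    print('delta',d.round(1),'yaw %.3f'%yw)
E
python3 -c "
from h import *
go(.620,-.114,.2,-45)"
```

```text
t 0.30 tcp [ 0.2161 -0.5056  0.2051] az -66.9 w 0.0935 F [ 0.2  0.6 -0.3] q6 -0.10
delta [-201.4    5.3  525.3] yaw -0.382
```

```bash
python3 -m handwheel '[{"delta_pos":[-20,0,52],"yaw":-0.1},{"delta_pos":[-35,0,92],"yaw":-0.2},{"delta_pos":[-52,0,135],"yaw":-0.3},{"delta_pos":[-69,1,180],"yaw":-0.38},{"delta_pos":[-86,2,225],"yaw":-0.38},{"delta_pos":[-103,3,270],"yaw":-0.38},{"delta_pos":[-120,4,315],"yaw":-0.38},{"delta_pos":[-138,5,360],"yaw":-0.38},{"delta_pos":[-155,5,405],"yaw":-0.38},{"delta_pos":[-172,5,450],"yaw":-0.38},{"delta_pos":[-188,5,490],"yaw":-0.38},{"delta_pos":[-201,5,525],"yaw":-0.38}]' 0; python3 -m handwheel '[{"delta_pos":[0,0,0],"yaw":0},{"delta_pos":[0,0,0],"yaw":0},{"delta_pos":[0,0,0],"yaw":0}]'
python3 - <<'E'
from h import *
go(.62,-.114,.2,-45)
s=snap('wrist','w1.png'); print(proj(s,[[.62,-.114,.062]]))
E
```

```text
time: 1.5
tool_pos: [0.6212, -0.1125, 0.2002]
ee_rot: [-1.571, 0.0, -0.786]
wrist_force: [0.7, -0.6, 0.3]
width: 0.0939
time: 1.8
tool_pos: [0.6192, -0.1156, 0.2005]
ee_rot: [-1.572, -0.0, -0.788]
wrist_force: [0.1, -0.7, 0.8]
width: 0.0941
t 1.80 tcp [ 0.6192 -0.1156  0.2005] az -45.2 w 0.0941 F [ 0.1 -0.7  0.8] q6 0.51
delta [-0.6  0.5  1.7] yaw -0.003
[[277.14471801 199.42597743]]
```

View pics/w1.png

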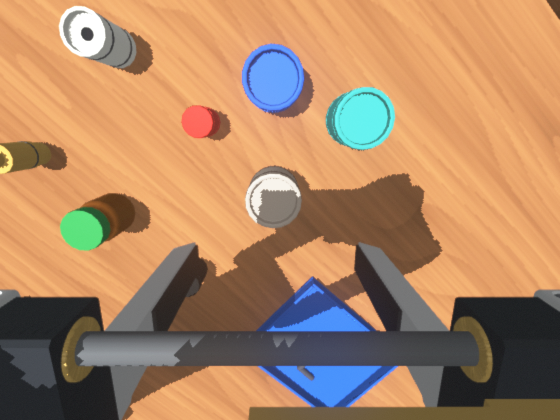

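The wrist view shows the grey housing rim centred near (274,200), red plug (200,121), cell (87,33). Refining positions from a zoomed crop.

```bash
python3 - <<'E'
import cv2
a=cv2.imread('pics/w1.png')
cv2.imwrite('pics/w1c.png',cv2.resize(a[150:240,220:330],None,fx=6,fy=6,interpolation=cv2.INTER_CUBIC))
E
```

```text
(no output)
```

View pics/w1c.png

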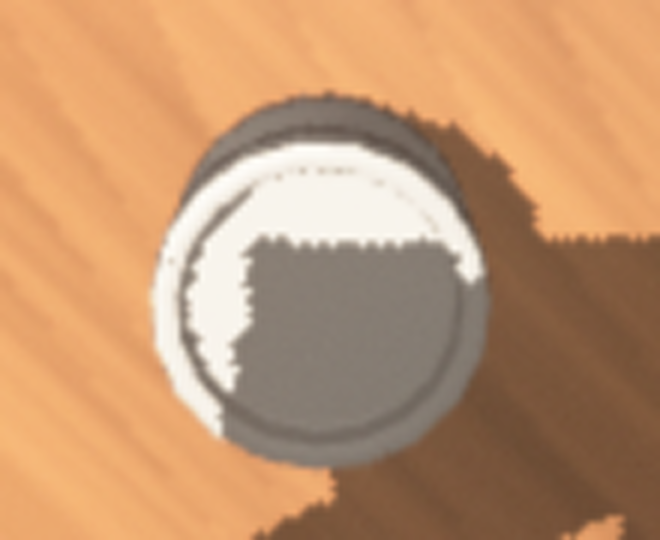

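```bash
python3 - <<'E'
from h import *
s=robot.snapshot('wrist')
print('housing',atz(s,273.3,200.6,.062),'red',atz(s,200,121,.046),'cell',atz(s,87,33,.066),'blue',atz(s,273,78,.062))
P=atz(s,273.3,200.6,.062); go(P[0],P[1],.024,-45)
E
```

```text
housing [ 0.61630594 -0.11239464  0.062     ] red [ 0.62003303 -0.00543149  0.046     ] cell [0.60942621 0.11074776 0.066     ] blue [ 0.69869565 -0.03060466  0.062     ]
t 1.90 tcp [ 0.6191 -0.116   0.2008] az -45.2 w 0.0940 F [ 0.1  1.1 -0.1] q6 0.51
delta [ -4.6 176.8   0.6] yaw -0.004
```

```bash
python3 -m handwheel '[{"delta_pos":[-4,40,1],"yaw":0},{"delta_pos":[-4,80,1],"yaw":0},{"delta_pos":[-4,115,1],"yaw":0},{"delta_pos":[-4,145,1],"yaw":0},{"delta_pos":[-4,165,1],"yaw":0},{"delta_pos":[-4,177,1],"yaw":0},{"delta_pos":[-4,177,1],"yaw":0}]' 0; python3 -m handwheel '[{"delta_pos":[0,0,0]},{"delta_pos":[0,0,0]},{"delta_pos":[0,0,0]},{"delta_pos":[0,0,0]},{"delta_pos":[0,0,0]},{"delta_pos":[0,0,0]},{"delta_pos":[0,0,0]},{"delta_pos":[0,0,0]}]' 255
python3 - <<'E'
from h import *
go(.617,-.1128,.024,-45); snap('wrist','w2.png')
E
```

```text
time: 2.6
tool_pos: [0.6161, -0.1116, 0.0217]
ee_rot: [-1.573, 0.003, -0.788]
wrist_force: [-0.4, 0.1, -0.6]
width: 0.0938
t 2.60 tcp [ 0.6161 -0.1116  0.0217] az -45.2 w 0.0938 F [-0.4  0.1 -0.6] q6 0.52
delta [ 1.4 -2.3 -0.2] yaw -0.003invalid input at $[0]: expected keys delta_pos, yaw
```

View pics/w2.png

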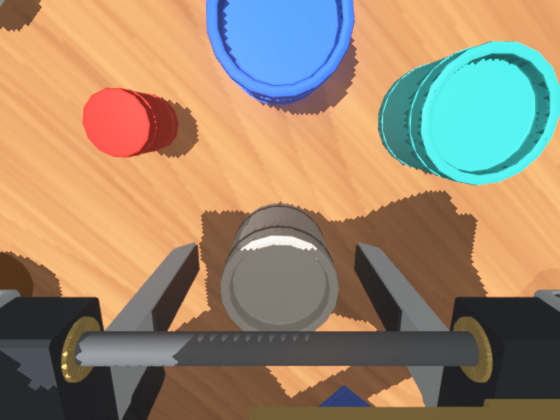

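The housing sits centred between the open fingers, around (280,285). Closing.

```bash
python3 -m handwheel '[{"delta_pos":[0,0,0],"yaw":0},{"delta_pos":[0,0,0],"yaw":0},{"delta_pos":[0,0,0],"yaw":0},{"delta_pos":[0,0,0],"yaw":0},{"delta_pos":[0,0,0],"yaw":0},{"delta_pos":[0,0,0],"yaw":0},{"delta_pos":[0,0,0],"yaw":0},{"delta_pos":[0,0,0],"yaw":0}]' 255
python3 - <<'E'
from h import *
s=snap('wrist','w3.png'); go(.617,-.1128,.024,-45)
o=robot.get_obs();x,y,z=o['tool_pos'];print(proj(s,[[x,y,.062]]))
E
```

```text
time: 3.45
tool_pos: [0.6182, -0.1113, 0.024]
ee_rot: [-1.57, -0.001, -0.787]
wrist_force: [2.0, -1.0, 2.3]
width: 0.0583
t 3.50 tcp [ 0.6182 -0.1113  0.024 ] az -45.1 w 0.0579 F [ 0.1 -1.2  2.3] q6 0.52
delta [ 0.2 -0.  -1.9] yaw -0.002
[[279.28427667 286.69048906]]
```

View pics/w3.png

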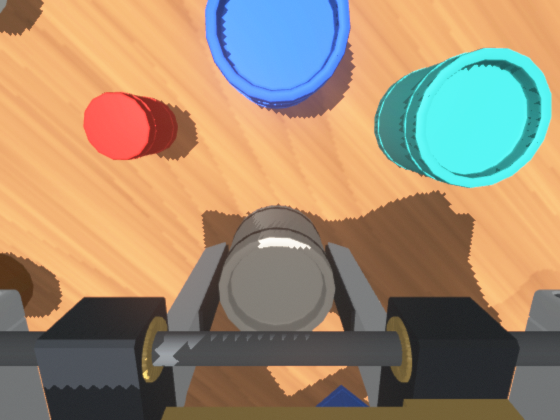

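```bash
python3 -m handwheel '[{"delta_pos":[0,-15,0],"yaw":0},{"delta_pos":[0,-50,0],"yaw":0},{"delta_pos":[0,-95,0],"yaw":0},{"delta_pos":[0,-140,0],"yaw":0},{"delta_pos":[0,-170,0],"yaw":0},{"delta_pos":[0,-176,0],"yaw":0}]' 255
python3 -c "
from h import *
go(.425,.220,.2,-45)"
```

```text
time: 4.1
tool_pos: [0.6195, -0.1114, 0.2052]
ee_rot: [-1.566, -0.007, -0.787]
wrist_force: [1.0, -0.2, -2.0]
width: 0.0577
t 4.10 tcp [ 0.6195 -0.1114  0.2052] az -45.1 w 0.0577 F [ 1.  -0.2 -2. ] q6 0.52
delta [-372.1    2.8   96.3] yaw -0.001
```

```bash
python3 -m handwheel '[{"delta_pos":[-25,0,6],"yaw":0},{"delta_pos":[-65,0,17],"yaw":0},{"delta_pos":[-105,0,27],"yaw":0},{"delta_pos":[-145,0,37],"yaw":0},{"delta_pos":[-185,0,48],"yaw":0},{"delta_pos":[-225,0,58],"yaw":0},{"delta_pos":[-265,0,68],"yaw":0},{"delta_pos":[-305,0,79],"yaw":0},{"delta_pos":[-340,0,88],"yaw":0},{"delta_pos":[-362,0,94],"yaw":0},{"delta_pos":[-372,0,96],"yaw":0},{"delta_pos":[-372,0,96],"yaw":0}]' 255
python3 -m handwheel '[{"delta_pos":[0,0,0],"yaw":0},{"delta_pos":[0,0,0],"yaw":0},{"delta_pos":[0,0,0],"yaw":0}]'
python3 - <<'E'
from h import *
s=snap('wrist','w4.png'); go(.497,.292,.2,-45)
c=proj(s,[[.497,.292,.042]]);print(c)
im=cv2.imread('pics/w4.png');u,v=c[0].astype(int);cv2.imwrite('pics/w4c.png',cv2.resize(im[max(v-75,0):v+75,u-100:u+100],None,fx=4,fy=4,interpolation=cv2.INTER_CUBIC));print(max(v-75,0),u-100)
E
```

```text
time: 5.3
tool_pos: [0.4218, 0.2204, 0.1978]
ee_rot: [-1.574, 0.001, -0.785]
wrist_force: [-0.9, 0.4, -4.2]
width: 0.0582
time: 5.6
tool_pos: [0.4237, 0.2191, 0.1992]
ee_rot: [-1.571, -0.0, -0.789]
wrist_force: [0.1, -0.1, -3.0]
width: 0.0576
t 5.65 tcp [0.4237 0.2193 0.1993] az -45.2 w 0.0575 F [-0.1  0.8 -3.6] q6 1.15
delta [ 1.000e-01 -7.000e-01  1.033e+02] yaw -0.003
[[277.63960009  94.80605742]]
19 177
```

View pics/w4.png

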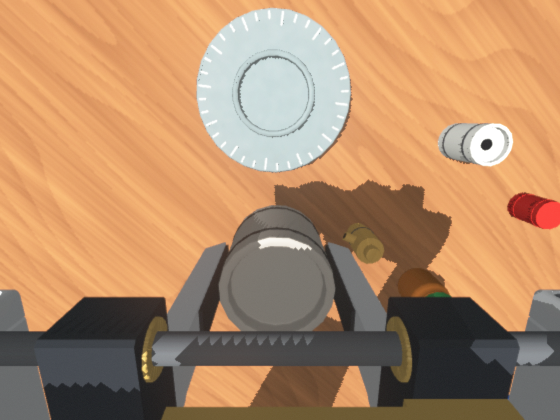

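View pics/w4c.png

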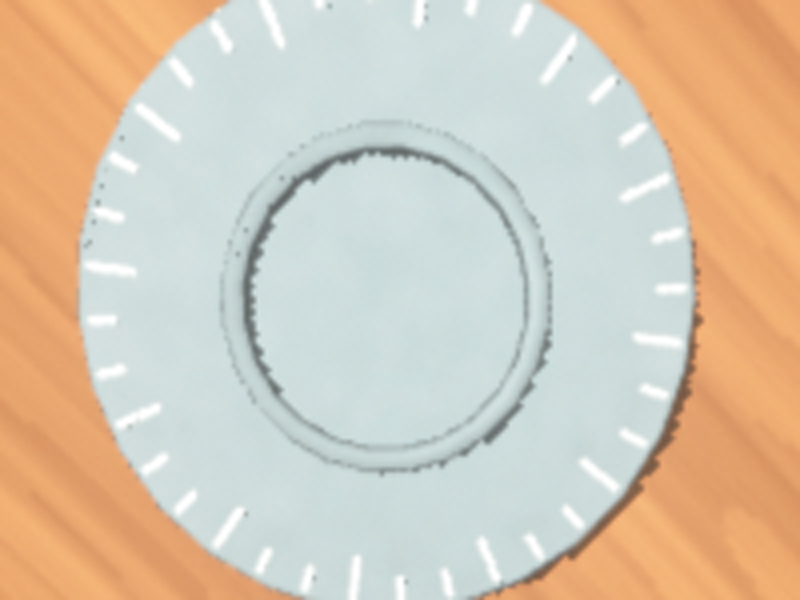

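Wrist view: ring centre at pixel (273.4,93.2), housing held at about (277,287).

```bash
python3 - <<'E'
from h import *
s=robot.snapshot('wrist')
P=atz(s,273.4,93.2,.042);print('ring',P,'cell',atz(s,491,145,.066),'red',atz(s,549,215,.046), 'pl',atz(s,273.6,91,.036), 'held',atz(s,277,287,robot.get_obs()['tool_pos'][2]+.038))
go(P[0],P[1],.07,-45)
E
```

```text
ring [0.49508634 0.2961854  0.042     ] cell [0.607196   0.11444069 0.066     ] red [ 0.61634085 -0.00185235  0.046     ] pl [0.49701118 0.29787863 0.036     ] held [0.42283983 0.21994392 0.23740243]
t 5.70 tcp [0.4236 0.2194 0.1994] az -45.2 w 0.0579 F [ 0.5  0.5 -3.3] q6 1.15
delta [ -4.1 129.4 104.8] yaw -0.003
```

```bash
python3 -m handwheel '[{"delta_pos":[-1,10,20],"yaw":0},{"delta_pos":[-2,35,50],"yaw":0},{"delta_pos":[-3,65,80],"yaw":0},{"delta_pos":[-3,90,98],"yaw":0},{"delta_pos":[-3,108,103],"yaw":0},{"delta_pos":[-3,115,103],"yaw":0},{"delta_pos":[-3,115,103],"yaw":0},{"delta_pos":[-3,115,103],"yaw":0},{"delta_pos":[-3,115,103],"yaw":0}]' 255
python3 - <<'E'
from h import *
go(.495,.2955,.07,-45)
for n,r in (('scene',(320,150,100)),('side',(155,50,110))):
    s=snap(n,n+'1.png'); im=cv2.imread('pics/'+n+'1.png')
    o=robot.get_obs(); print(n,proj(s,[o['tool_pos']]))
    cv2.imwrite('pics/'+n+'1c.png',cv2.resize(im[r[1]:r[1]+r[2],r[0]:r[0]+r[2]],None,fx=5.4,fy=5.4,interpolation=cv2.INTER_CUBIC))
snap('wrist','w5.png')
E
```

```text
time: 6.6
tool_pos: [0.4949, 0.295, 0.0864]
ee_rot: [-1.568, -0.001, -0.787]
wrist_force: [-0.3, 0.3, -3.0]
width: 0.058
t 6.60 tcp [0.4949 0.295  0.0864] az -45.1 w 0.0580 F [-0.3  0.3 -3. ] q6 1.23
delta [-0.3 16.4  0.4] yaw -0.002
scene [[372.06554117 171.45550131]]
side [[204.46685457 118.46608919]]
```

View pics/scene1c.png

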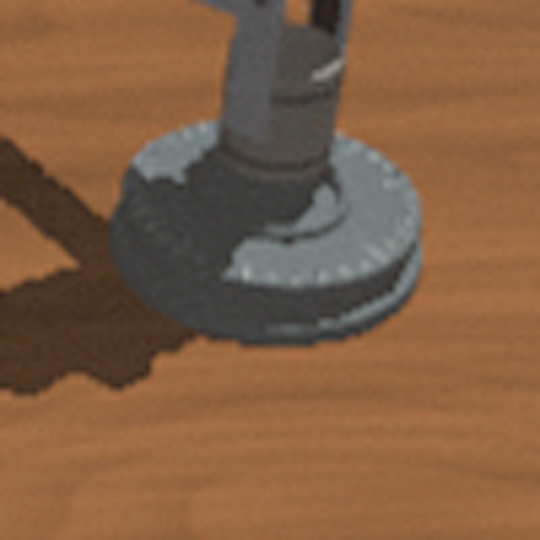

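View pics/side1c.png

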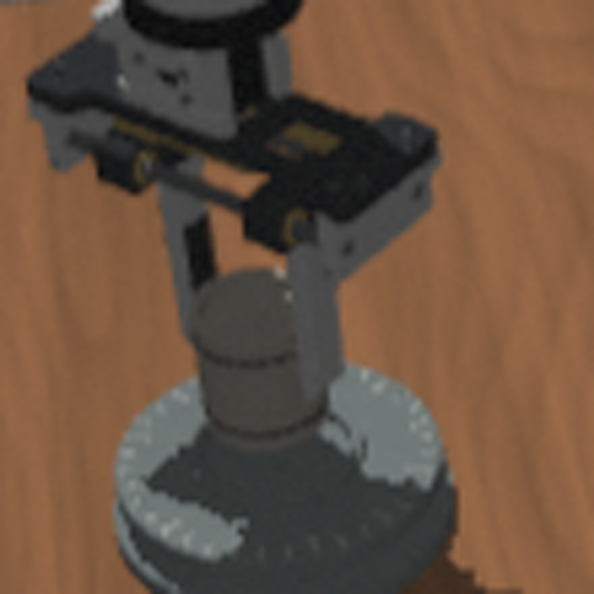

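View pics/w5.png

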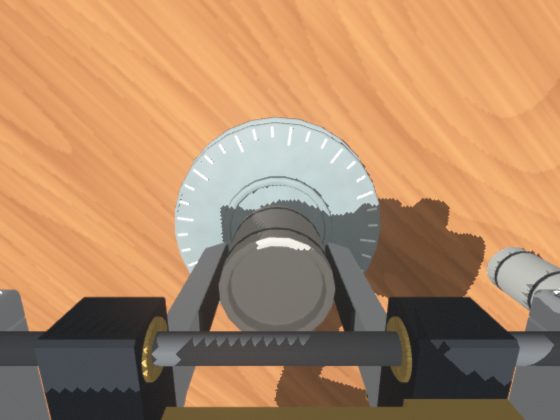

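```bash
python3 - <<'E'
from h import *
o=robot.get_obs();p=o['tool_pos'].copy() if hasattr(o['tool_pos'],'copy') else np.array(o['tool_pos'])
th=np.linspace(0,2*np.pi,361)
def circ(c,r,z): return np.c_[c[0]+r*np.cos(th),c[1]+r*np.sin(th),np.full(361,z)]
def bb(s,c,r,z):
    q=proj(s,circ(c,r,z));return q.min(0).round(1),q.max(0).round(1)
for n in ('scene','side','wrist'):
    s=robot.snapshot(n)
    print(n,'platter@tcp',*bb(s,p,.078,.036),'ring@tcp',*bb(s,p,.041,.042),'housing top',*bb(s,p,.029,p[2]+.038),'bot',*bb(s,p,.029,p[2]-.024))
    # image jacobian mm
    print((proj(s,[[p[0]+.001,p[1],.036],[p[0],p[1]+.001,.036]])-proj(s,[[p[0],p[1],.036]])).round(2).tolist())
E
```

```text
scene platter@tcp [342.2 171.5] [398.1 202.9] ring@tcp [355.5 176.7] [384.9 193.1] housing top [362.9 154.3] [384.6 165.4] bot [360.5 173.1] [381.5 184.6]
[[0.08, 0.2], [0.35, -0.01]]
side platter@tcp [175.9 115.6] [237.  154.5] ring@tcp [190.2 122.5] [222.4 142.9] housing top [190.8  99. ] [214.6 113.2] bot [193.9 119.1] [217.  133.5]
[[0.39, -0.05], [-0.04, -0.24]]
wrist platter@tcp [174.  121.1] [382.7 319.9] ring@tcp [222.4 176.1] [334.4 282.3] housing top [219.9 230.3] [339.1 337.9] bot [235.5 199.4] [321.7 280.4]
[[0.94, -0.9], [-0.94, -0.89]]
```

Predicted and measured outlines agree within about 2 mm in all three views. Shifting 1 mm and lowering.

```bash
python3 -m handwheel '[{"delta_pos":[1,6,0],"yaw":0},{"delta_pos":[1,12,0],"yaw":0},{"delta_pos":[1,17,0],"yaw":0},{"delta_pos":[1,20,0],"yaw":0},{"delta_pos":[1,22,0],"yaw":0},{"delta_pos":[1,24,0],"yaw":0},{"delta_pos":[1,24,0],"yaw":0},{"delta_pos":[1,24,0],"yaw":0}]' 255
python3 - <<'E'
from h import *
go(.4956,.2943,.06,-45)
snap('wrist','w6.png')
E
```

```text
time: 7.7
tool_pos: [0.4948, 0.2943, 0.0606]
ee_rot: [-1.571, -0.0, -0.787]
wrist_force: [0.1, 0.8, -2.5]
width: 0.0577
t 7.70 tcp [0.4948 0.2943 0.0606] az -45.1 w 0.0577 F [ 0.1  0.8 -2.5] q6 1.23
delta [0.5 0.6 0.6] yaw -0.002
```

View pics/w6.png

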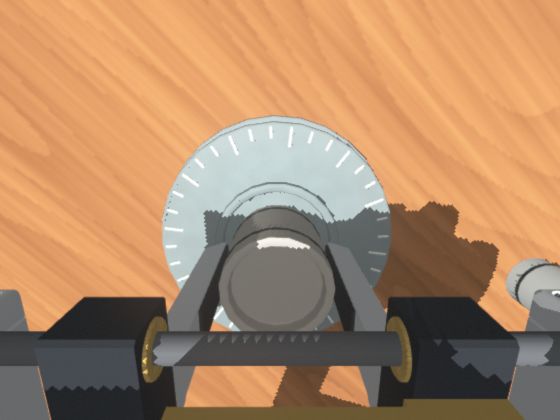

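```bash
python3 -m handwheel '[{"delta_pos":[0,0.5,0],"yaw":0},{"delta_pos":[0,1,0],"yaw":0},{"delta_pos":[0,1.5,0],"yaw":0},{"delta_pos":[0,1.5,0],"yaw":0}]' 255
```

```text
time: 8.15
tool_pos: [0.4949, 0.2943, 0.06]
ee_rot: [-1.57, -0.0, -0.787]
wrist_force: [-2.2, -0.4, 2.6]
width: 0.0579
```

Contact at TCP z=0.060, so the bottom is at 36 mm as expected. Releasing and lifting.

```bash
python3 -m handwheel '[{"delta_pos":[0,0,0],"yaw":0},{"delta_pos":[0,0,0],"yaw":0},{"delta_pos":[0,0,0],"yaw":0},{"delta_pos":[0,0,0],"yaw":0},{"delta_pos":[0,0,0],"yaw":0},{"delta_pos":[0,0,0],"yaw":0},{"delta_pos":[0,0,0],"yaw":0}]' 0;python3 -m handwheel '[{"delta_pos":[0,-15,0],"yaw":0},{"delta_pos":[0,-45,0],"yaw":0},{"delta_pos":[0,-85,0],"yaw":0},{"delta_pos":[0,-120,0],"yaw":0},{"delta_pos":[0,-140,0],"yaw":0},{"delta_pos":[0,-140,0],"yaw":0}]' 0
python3 - <<'E'
from h import *
s=snap('wrist','w7.png'); go(.608,.112,.2,-45)
print(proj(s,[[.495,.2944,.098]]))
im=cv2.imread('pics/w7.png');cv2.imwrite('pics/w7c.png',cv2.resize(im[100:300,170:390],None,fx=3,fy=3,interpolation=cv2.INTER_CUBIC))
E
```

```text
time: 8.85
tool_pos: [0.4947, 0.2942, 0.0589]
ee_rot: [-1.571, -0.0, -0.787]
wrist_force: [0.4, 0.4, -0.3]
width: 0.0935
time: 9.45
tool_pos: [0.4968, 0.2953, 0.2049]
ee_rot: [-1.561, -0.004, -0.787]
wrist_force: [-0.4, 0.1, -0.5]
width: 0.0937
t 9.50 tcp [0.4957 0.2947 0.2018] az -45.1 w 0.0938 F [ 0.8  0.7 -0.1] q6 1.23
delta [208.7   1.9 -49.5] yaw -0.002
[[276.74835344 212.23598237]]
```

View pics/w7c.png

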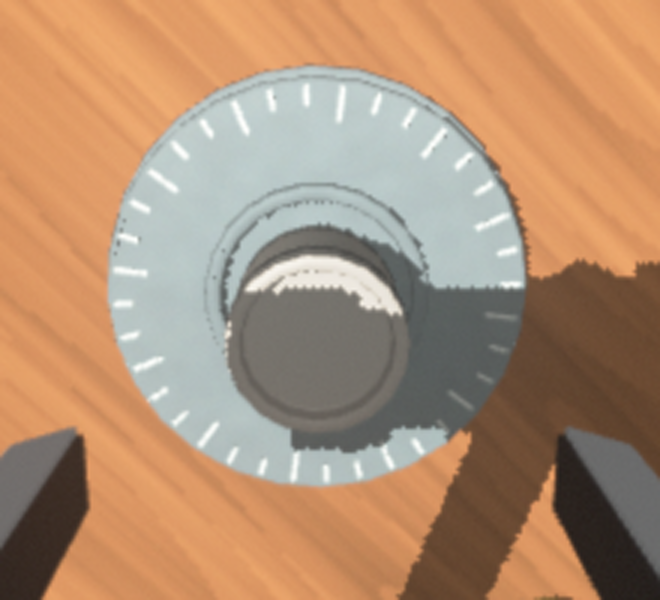

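The housing stands in the ring, rim centre near (276,214), matching the prediction. Next, the cell.

```bash
python3 -m handwheel '[{"delta_pos":[20,0,-5],"yaw":0},{"delta_pos":[60,0,-14],"yaw":0},{"delta_pos":[100,0,-24],"yaw":0},{"delta_pos":[140,0,-33],"yaw":0},{"delta_pos":[175,0,-42],"yaw":0},{"delta_pos":[200,2,-48],"yaw":0},{"delta_pos":[208,2,-50],"yaw":0},{"delta_pos":[208,2,-50],"yaw":0},{"delta_pos":[208,2,-50],"yaw":0},{"delta_pos":[208,2,-50],"yaw":0}]' 0
python3 - <<'E'
from h import *
s=snap('wrist','w8.png'); go(.608,.112,.2,-45)
c=proj(s,[[.608,.112,.066]]);print(c)
im=cv2.imread('pics/w8.png');u,v=c[0].astype(int);cv2.imwrite('pics/w8c.png',cv2.resize(im[150:250,220:330],None,fx=6,fy=6,interpolation=cv2.INTER_CUBIC))
E
```

```text
time: 10.5
tool_pos: [0.6054, 0.1131, 0.1969]
ee_rot: [-1.571, 0.001, -0.785]
wrist_force: [0.4, 1.0, -0.4]
width: 0.0941
t 10.55 tcp [0.6055 0.1131 0.1971] az -45.0 w 0.0942 F [-0.4  0.1  0.8] q6 0.88
delta [ 2.5 -2.9  1. ] yaw 0.000
[[280.43493267 201.87845858]]
```

View pics/w8c.png

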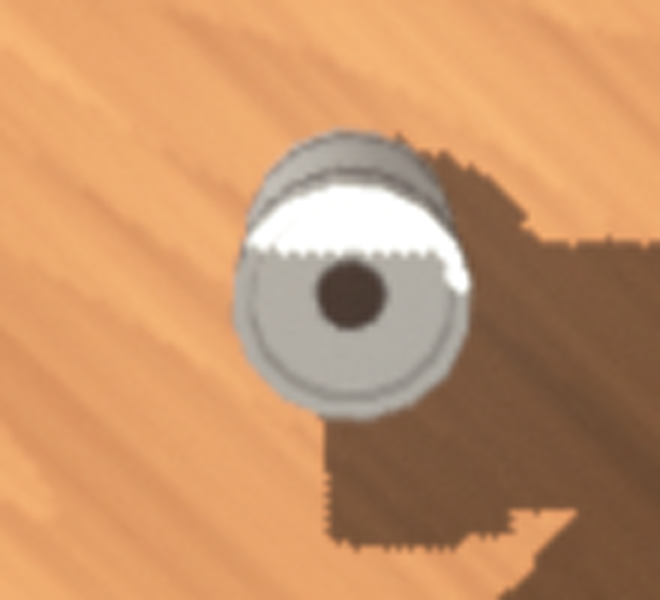

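```bash
python3 - <<'E'
from h import *
s=robot.snapshot('wrist'); P=atz(s,278.7,200.1,.066);print(P); go(P[0],P[1],.026,-45)
E
```

```text
[0.60818641 0.11443169 0.066     ]
t 10.60 tcp [0.6056 0.1129 0.1972] az -45.0 w 0.0943 F [ 0.6 -0.   0.3] q6 0.88
delta [  0.7 171.2   2.8] yaw 0.000
```

```bash
python3 -m handwheel '[{"delta_pos":[1,40,3],"yaw":0},{"delta_pos":[1,80,3],"yaw":0},{"delta_pos":[1,115,3],"yaw":0},{"delta_pos":[1,145,3],"yaw":0},{"delta_pos":[1,162,3],"yaw":0},{"delta_pos":[1,170,3],"yaw":0},{"delta_pos":[1,171,3],"yaw":0},{"delta_pos":[1,171,3],"yaw":0}]' 0;python3 -m handwheel '[{"delta_pos":[0,0,0],"yaw":0},{"delta_pos":[0,0,0],"yaw":0},{"delta_pos":[0,0,0],"yaw":0},{"delta_pos":[0,0,0],"yaw":0},{"delta_pos":[0,0,0],"yaw":0},{"delta_pos":[0,0,0],"yaw":0},{"delta_pos":[0,0,0],"yaw":0},{"delta_pos":[0,0,0],"yaw":0},{"delta_pos":[0,0,0],"yaw":0},{"delta_pos":[0,0,0],"yaw":0}]' 255
python3 - <<'E'
from h import *
s=snap('wrist','w9.png'); go(.617,-.1128,.024,-45)
p=robot.get_obs()['tool_pos'];print(proj(s,[[p[0],p[1],.066]]))
im=cv2.imread('pics/w9.png');cv2.imwrite('pics/w9c.png',cv2.resize(im[190:350,180:380],None,fx=4,fy=4*.95,interpolation=cv2.INTER_CUBIC)[:600])
E
```

```text
time: 11.4
tool_pos: [0.6097, 0.1135, 0.0272]
ee_rot: [-1.569, -0.001, -0.786]
wrist_force: [-0.1, -0.5, 0.6]
width: 0.094
time: 12.4
tool_pos: [0.6088, 0.1131, 0.0258]
ee_rot: [-1.571, 0.0, -0.787]
wrist_force: [-0.0, 0.9, -0.3]
width: 0.0395
t 12.45 tcp [0.6088 0.1131 0.0258] az -45.1 w 0.0394 F [-0.2  0.4 -0.6] q6 0.88
delta [ 165.7    1.8 -153.6] yaw -0.002
[[279.19967398 288.97295421]]
```

View pics/w9.png

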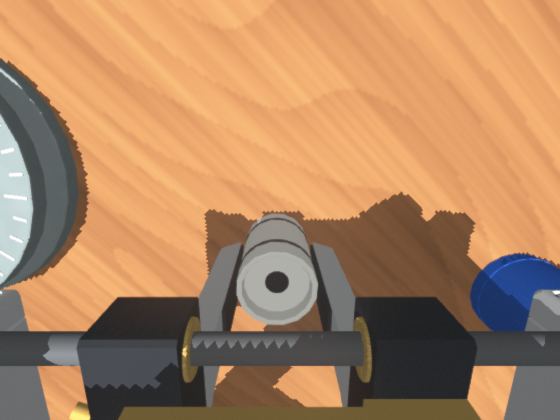

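```bash
python3 -m handwheel '[{"delta_pos":[0,-10,0],"yaw":0},{"delta_pos":[0,-40,0],"yaw":0},{"delta_pos":[0,-85,0],"yaw":0},{"delta_pos":[0,-130,0],"yaw":0},{"delta_pos":[0,-165,0],"yaw":0},{"delta_pos":[0,-180,0],"yaw":0},{"delta_pos":[0,-180,0],"yaw":0}]' 255
python3 -c "
from h import *
go(.4945,.2938,.2,-45)"
```

```text
time: 13.15
tool_pos: [0.6103, 0.1131, 0.2093]
ee_rot: [-1.566, -0.004, -0.787]
wrist_force: [0.2, 0.0, -0.9]
width: 0.0392
t 13.15 tcp [0.6103 0.1131 0.2093] az -45.1 w 0.0392 F [ 0.2  0.  -0.9] q6 0.88
delta [-209.7    8.7   45.5] yaw -0.002
```

```bash
python3 -m handwheel '[{"delta_pos":[-12,0,3],"yaw":0},{"delta_pos":[-40,0,9],"yaw":0},{"delta_pos":[-75,0,16],"yaw":0},{"delta_pos":[-110,0,24],"yaw":0},{"delta_pos":[-145,0,31],"yaw":0},{"delta_pos":[-175,0,38],"yaw":0},{"delta_pos":[-197,0,43],"yaw":0},{"delta_pos":[-207,0,45],"yaw":0},{"delta_pos":[-209,0,46],"yaw":0},{"delta_pos":[-209,15,46],"yaw":0},{"delta_pos":[-209,35,46],"yaw":0},{"delta_pos":[-209,50,46],"yaw":0}]' 255;python3 -m handwheel '[{"delta_pos":[0,12,0],"yaw":0},{"delta_pos":[0,22,0],"yaw":0},{"delta_pos":[0,24,0],"yaw":0},{"delta_pos":[0,24,0],"yaw":0},{"delta_pos":[0,24,0],"yaw":0}]' 255
cat >> h.py <<'E'
th=np.linspace(0,2*np.pi,361)
def bb(s,c,r,z):
    q=proj(s,np.c_[c[0]+r*np.cos(th),c[1]+r*np.sin(th),np.full(361,z)]);return np.r_[q.min(0),q.max(0)].round(1).tolist()
def views(tag,c,half=50):
    "crop scene and side around c, 6x, print origin; also wrist full"
    for n in ('scene','side'):
        s=snap(n,n+tag+'.png'); im=cv2.imread('pics/'+n+tag+'.png'); u,v=proj(s,[c])[0].astype(int)-half
        u=max(u,0);v=max(v,0);f=540/(2*half)
        cv2.imwrite('pics/'+n+tag+'c.png',cv2.resize(im[v:v+2*half,u:u+2*half],None,fx=f,fy=f,interpolation=cv2.INTER_CUBIC)); print(n,'origin',u,v,'f',f)
    snap('wrist','wrist'+tag+'.png')
E
python3 - <<'E'
from h import *
go(.4945,.2938,.116,-45)
views('a',[.495,.294,.1])
p=robot.get_obs()['tool_pos']
for n in ('scene','side','wrist'):
    s=robot.snapshot(n); print(n,'hous rim',bb(s,[.4948,.2943],.029,.098),'cell top',bb(s,p,.020,p[2]+.040),'bot',bb(s,p,.02,p[2]-.026))
E
```

```text
time: 14.35
tool_pos: [0.4938, 0.292, 0.153]
ee_rot: [-1.574, 0.0, -0.789]
wrist_force: [-0.4, -0.2, -1.5]
width: 0.0392
time: 14.85
tool_pos: [0.4946, 0.2937, 0.1329]
ee_rot: [-1.569, -0.001, -0.787]
wrist_force: [0.4, -0.4, -1.4]
width: 0.0397
t 14.85 tcp [0.4946 0.2937 0.1329] az -45.1 w 0.0397 F [ 0.4 -0.4 -1.4] q6 1.22
delta [-0.1 16.9 -0. ] yaw -0.002
scene origin 322 117 f 5.4
side origin 154 64 f 5.4
scene hous rim [361.6, 162.4, 383.0, 173.7] cell top [367.8, 140.1, 383.2, 147.6] bot [365.1, 161.3, 379.9, 169.0]
side hous rim [192.3, 107.7, 215.8, 122.1] cell top [192.0, 84.4, 208.9, 94.2] bot [195.4, 107.1, 211.7, 117.0]
wrist hous rim [237.1, 194.8, 319.3, 272.5] cell top [238.0, 250.0, 321.0, 324.7] bot [249.1, 211.9, 307.9, 267.2]
```

View pics/sceneac.png

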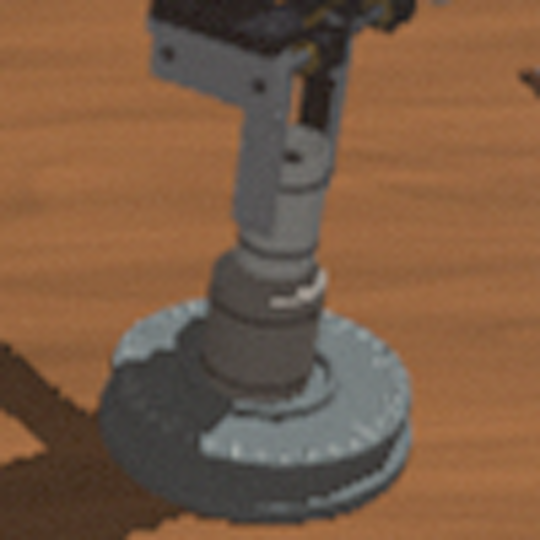

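View pics/sideac.png

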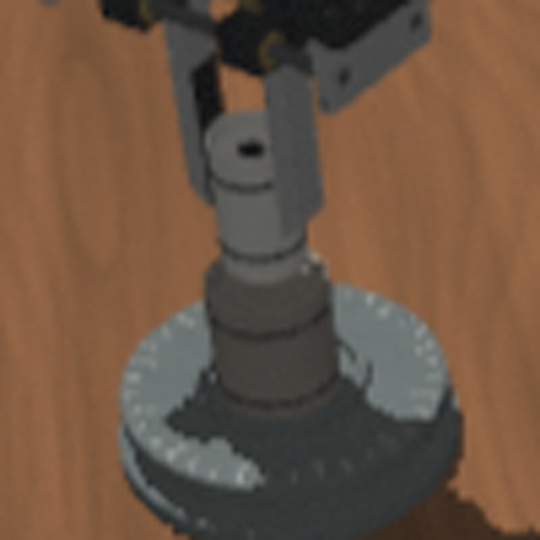

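View pics/wrista.png

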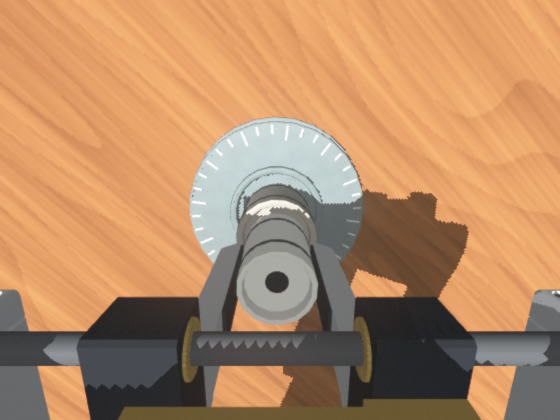

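```bash
python3 - <<'E'
import cv2
a=cv2.imread('pics/wrista.png')
cv2.imwrite('pics/wac.png',cv2.resize(a[180:330,190:370],None,fx=4,fy=4,interpolation=cv2.INTER_CUBIC))
b=cv2.imread('pics/scenea.png');c=cv2.imread('pics/sidea.png')
import numpy as np
B=cv2.resize(b[130:200,340:405],None,fx=6,fy=8,interpolation=cv2.INTER_LANCZOS4);C=cv2.resize(c[75:145,175:240],None,fx=6,fy=8,interpolation=cv2.INTER_LANCZOS4)
cv2.imwrite('pics/ssc.png',np.clip(np.hstack([B,C])*1.6,0,255).astype('uint8'))
E
```

```text
(no output)
```

View pics/wac.png

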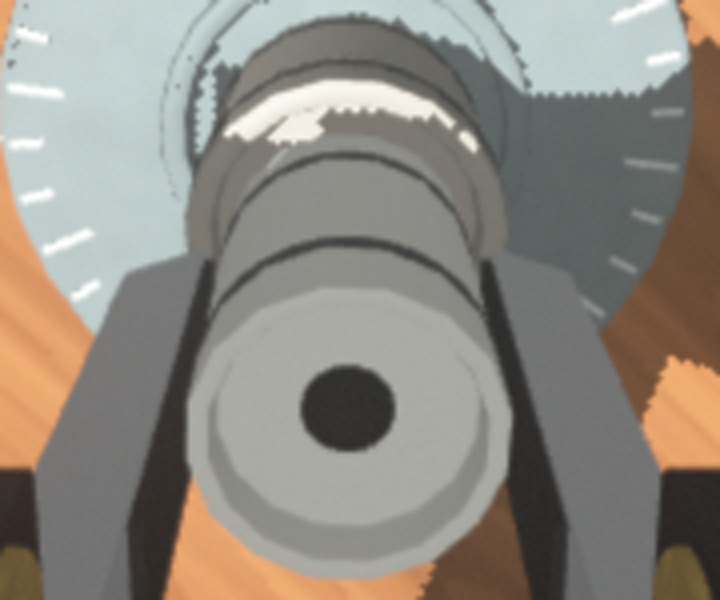

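View pics/ssc.png

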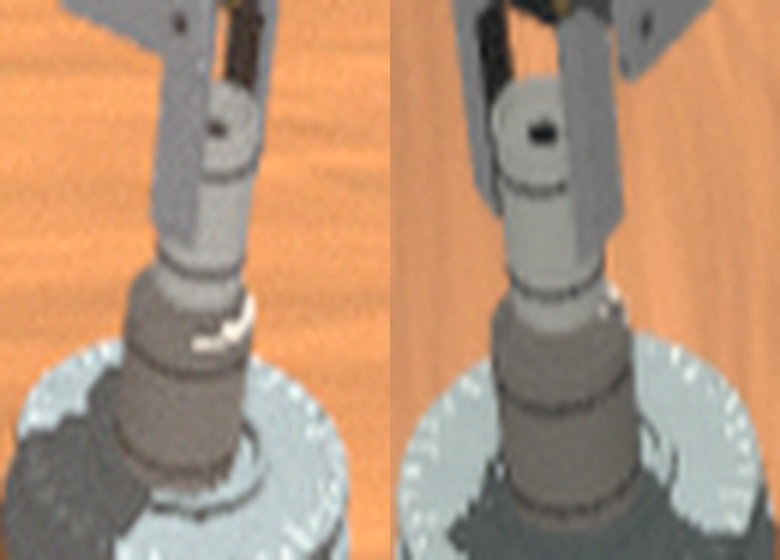

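Views show the cell about 3 mm off towards +y (tool +z) relative to the housing. Shifting, then looking again.

```bash
python3 -m handwheel '[{"delta_pos":[0.5,0,-1.5],"yaw":0},{"delta_pos":[1,2,-2.5],"yaw":0},{"delta_pos":[1,4,-2.5],"yaw":0},{"delta_pos":[1,4,-2.5],"yaw":0},{"delta_pos":[1,4,-2.5],"yaw":0}]' 255
cat >> h.py <<'E'
def zoom(tag,c,w=65,hh=70):
    im=[]
    for n in ('scene','side'):
        s=snap(n,n+tag+'.png'); a=cv2.imread('pics/'+n+tag+'.png'); u,v=proj(s,[c])[0].astype(int)-[w//2,hh//2]
        print(n,'origin',u,v); im.append(cv2.resize(a[v:v+hh,u:u+w],None,fx=6,fy=8,interpolation=cv2.INTER_LANCZOS4))
    cv2.imwrite('pics/z'+tag+'.png',np.clip(np.hstack(im)*1.6,0,255).astype('uint8'))
    snap('wrist','wrist'+tag+'.png');a=cv2.imread('pics/wrist'+tag+'.png')
    cv2.imwrite('pics/wz'+tag+'.png',cv2.resize(a[180:330,190:370],None,fx=4,fy=4,interpolation=cv2.INTER_CUBIC))
E
python3 - <<'E'
from h import *
zoom('b',[.495,.294,.11]); go(.494,.292,.116)
p=robot.get_obs()['tool_pos']
for n in ('scene','side','wrist'):
    s=robot.snapshot(n); print(n,'hous rim',bb(s,p,.029,.098),'recess',bb(s,p,.024,.098),'cell top',bb(s,p,.020,p[2]+.040),'bot',bb(s,p,.02,p[2]-.026))
E
```

```text
time: 15.65
tool_pos: [0.4928, 0.291, 0.1277]
ee_rot: [-1.571, 0.0, -0.787]
wrist_force: [-0.5, -0.8, -1.8]
width: 0.0402
scene origin 340 129
side origin 171 75
t 15.80 tcp [0.4929 0.2911 0.128 ] az -45.1 w 0.0398 F [-0.3  0.2 -1.7] q6 1.22
delta [ 0.1 12.   1.4] yaw 0.000
scene hous rim [360.3, 162.1, 381.7, 173.3] recess [362.2, 163.0, 379.9, 172.3] cell top [366.5, 141.5, 381.8, 149.0] bot [363.8, 162.5, 378.6, 170.3]
side hous rim [191.6, 108.6, 215.2, 123.0] recess [193.7, 109.8, 213.1, 121.7] cell top [191.7, 86.9, 208.6, 96.7] bot [195.1, 109.5, 211.4, 119.4]
wrist hous rim [236.4, 197.5, 320.2, 276.3] recess [243.7, 204.7, 313.0, 270.0] cell top [237.8, 250.2, 320.6, 324.6] bot [249.0, 212.0, 307.7, 267.2]
```

View pics/zb.png

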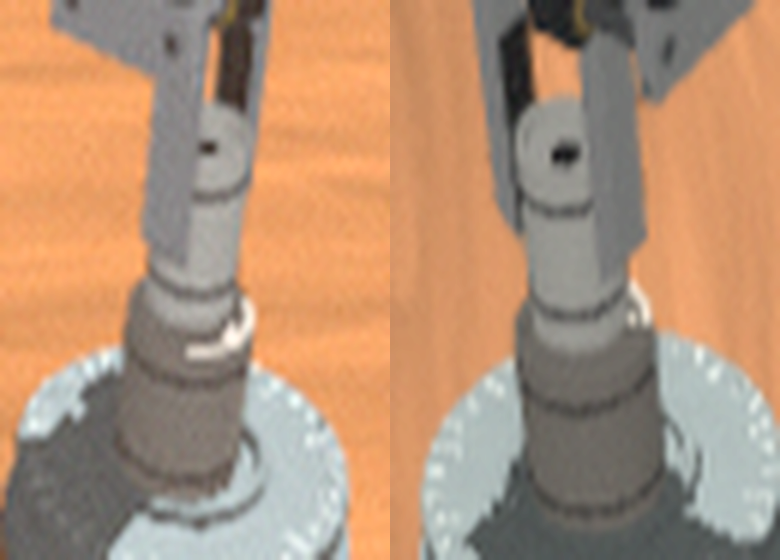

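View pics/wzb.png

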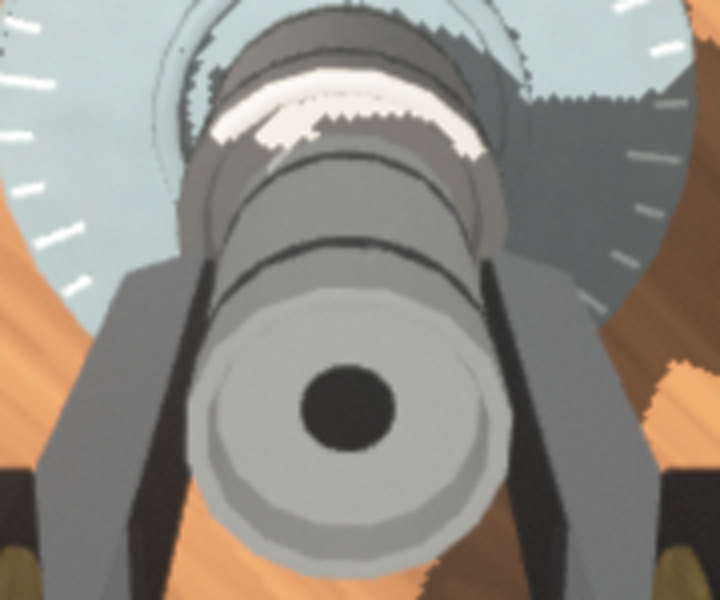

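Now aligned within about 2 mm in every view (clearance 4 mm). Lowering gently.

```bash
python3 -m handwheel '[{"delta_pos":[0,1.5,0.7],"yaw":0},{"delta_pos":[0,3,0.7],"yaw":0},{"delta_pos":[0,4.5,0.7],"yaw":0},{"delta_pos":[0,6,0.7],"yaw":0},{"delta_pos":[0,7,0.7],"yaw":0},{"delta_pos":[0,7,0.7],"yaw":0},{"delta_pos":[0,7,0.7],"yaw":0}]' 255
```

```text
time: 16.65
tool_pos: [0.4934, 0.2915, 0.1209]
ee_rot: [-1.571, -0.0, -0.787]
wrist_force: [-0.8, 0.0, -0.7]
width: 0.0397
```

```bash
python3 -m handwheel '[{"delta_pos":[0,1,0],"yaw":0},{"delta_pos":[0,2,0],"yaw":0},{"delta_pos":[0,3,0],"yaw":0},{"delta_pos":[0,3.8,0],"yaw":0},{"delta_pos":[0,3.8,0],"yaw":0}]' 255; python3 -m handwheel '[{"delta_pos":[0,0.5,0],"yaw":0},{"delta_pos":[0,0.8,0],"yaw":0},{"delta_pos":[0,0.8,0],"yaw":0}]' 255
```

```text
time: 17.15
tool_pos: [0.4933, 0.2915, 0.1169]
ee_rot: [-1.571, 0.0, -0.787]
wrist_force: [0.6, -0.4, -1.3]
width: 0.0398
time: 17.45
tool_pos: [0.4934, 0.2915, 0.1163]
ee_rot: [-1.571, -0.0, -0.787]
wrist_force: [-1.0, 0.8, -1.2]
width: 0.0399
```

```bash
python3 -m handwheel '[{"delta_pos":[0,0.5,0],"yaw":0},{"delta_pos":[0,0.8,0],"yaw":0},{"delta_pos":[0,0.8,0],"yaw":0}]' 255
```

```text
time: 17.75
tool_pos: [0.4935, 0.2916, 0.1158]
ee_rot: [-1.571, -0.0, -0.787]
wrist_force: [-0.2, 0.6, 0.4]
width: 0.0396
```

Contact has begun: Fz went from -1.3 to +0.4 at z=0.1158, as expected. Checking the picture before letting go.

```bash
python3 -m handwheel '[{"delta_pos":[0,0.5,0],"yaw":0},{"delta_pos":[0,0.5,0],"yaw":0}]' 255; python3 -c "
from h import *
zoom('c',[.495,.294,.11])"
```

```text
time: 17.95
tool_pos: [0.4935, 0.2916, 0.1157]
ee_rot: [-1.57, -0.0, -0.787]
wrist_force: [-0.8, -0.6, 2.3]
width: 0.0398
scene origin 340 129
side origin 171 75
```

View pics/zc.png

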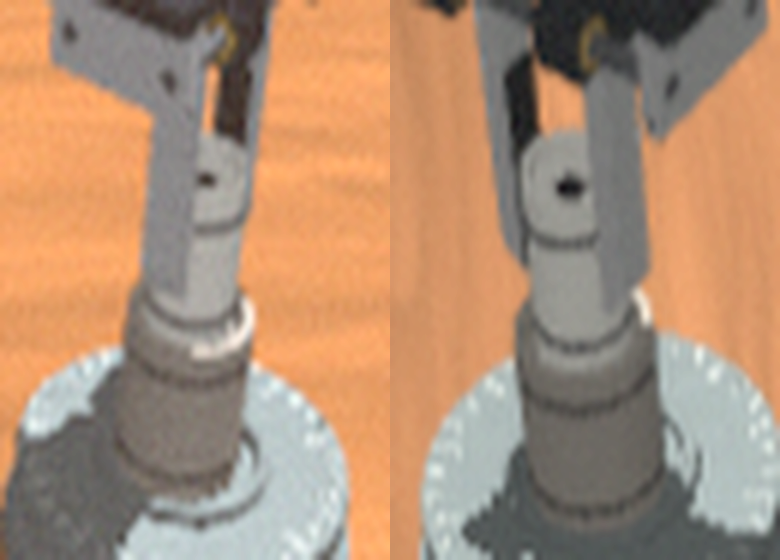

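View pics/wzc.png

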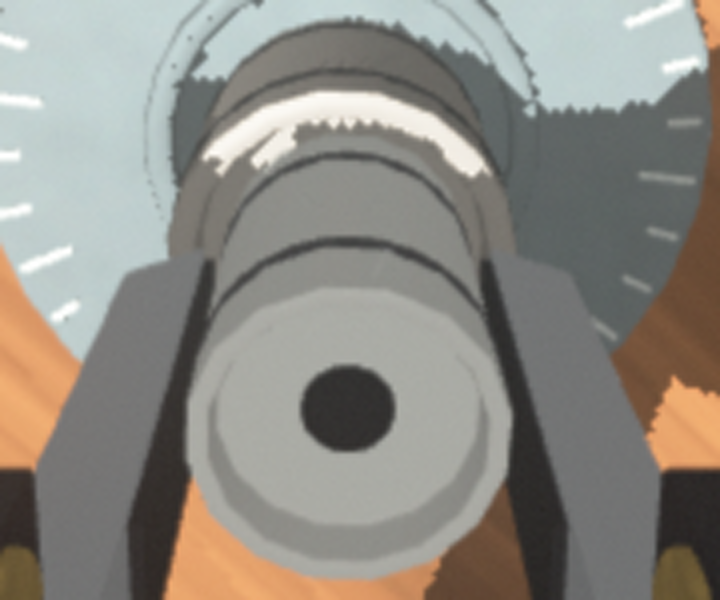

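The cell is down in the housing's recess and upright. Releasing and rising.

```bash
python3 -m handwheel '[{"delta_pos":[0,0,0],"yaw":0},{"delta_pos":[0,0,0],"yaw":0},{"delta_pos":[0,0,0],"yaw":0},{"delta_pos":[0,0,0],"yaw":0},{"delta_pos":[0,0,0],"yaw":0},{"delta_pos":[0,0,0],"yaw":0},{"delta_pos":[0,0,0],"yaw":0},{"delta_pos":[0,0,0],"yaw":0}]' 0;python3 -m handwheel '[{"delta_pos":[0,-10,0],"yaw":0},{"delta_pos":[0,-35,0],"yaw":0},{"delta_pos":[0,-75,0],"yaw":0},{"delta_pos":[0,-110,0],"yaw":0},{"delta_pos":[0,-135,0],"yaw":0},{"delta_pos":[0,-140,0],"yaw":0},{"delta_pos":[0,-140,0],"yaw":0},{"delta_pos":[0,-140,0],"yaw":0}]' 0
python3 - <<'E'
from h import *
s=snap('wrist','w10.png'); go(.457,.110,.2,20)
print('cell rim',bb(s,[.4935,.2916],.02,.156),'hous rim',bb(s,[.4935,.2916],.029,.098))
im=cv2.imread('pics/w10.png');cv2.imwrite('pics/w10c.png',cv2.resize(im[120:260,190:370],None,fx=4,fy=4,interpolation=cv2.INTER_CUBIC))
E
```

```text
time: 18.9
tool_pos: [0.4934, 0.2916, 0.115]
ee_rot: [-1.571, -0.0, -0.787]
wrist_force: [0.2, -0.1, 0.5]
width: 0.0938
time: 19.7
tool_pos: [0.4928, 0.2913, 0.2532]
ee_rot: [-1.574, 0.001, -0.787]
wrist_force: [-0.3, 0.1, 0.0]
width: 0.0941
t 19.75 tcp [0.4926 0.2912 0.2527] az -45.1 w 0.0939 F [-0.1 -0.3  0.1] q6 1.22
delta [ 103.2   53.1 -152.9] yaw -1.136
cell rim [255.9, 189.0, 300.7, 232.2] hous rim [250.8, 169.2, 305.2, 222.3]
```

View pics/w10c.png

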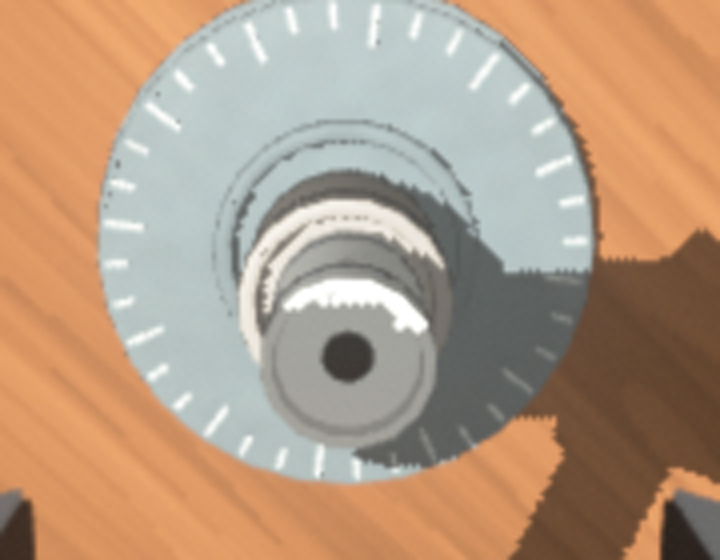

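Cell rim centre is at (277,211), prediction (278,211): seated and concentric. Next, the valve.

```bash
python3 -m handwheel '[{"delta_pos":[12,0,-18],"yaw":-0.14},{"delta_pos":[26,0,-38],"yaw":-0.28},{"delta_pos":[40,0,-58],"yaw":-0.42},{"delta_pos":[54,0,-80],"yaw":-0.56},{"delta_pos":[68,5,-101],"yaw":-0.7},{"delta_pos":[82,20,-122],"yaw":-0.84},{"delta_pos":[95,35,-141],"yaw":-0.98},{"delta_pos":[103,50,-153],"yaw":-1.1},{"delta_pos":[103,53,-153],"yaw":-1.136},{"delta_pos":[103,53,-153],"yaw":-1.136},{"delta_pos":[103,53,-153],"yaw":-1.136},{"delta_pos":[103,53,-153],"yaw":-1.136}]' 0
python3 - <<'E'
from h import *
s=snap('wrist','w11.png'); go(.457,.110,.2,20)
c=proj(s,[[.457,.110,.072]]);print(c)
im=cv2.imread('pics/w11.png');cv2.imwrite('pics/w11c.png',cv2.resize(im[140:260,210:350],None,fx=5,fy=5,interpolation=cv2.INTER_CUBIC))
E
```

```text
time: 20.95
tool_pos: [0.4578, 0.1109, 0.2019]
ee_rot: [-1.571, 0.0, 0.349]
wrist_force: [-0.3, -0.1, -0.4]
width: 0.0942
t 21.00 tcp [0.4579 0.1109 0.2021] az 20.0 w 0.0942 F [ 0.  -0.5 -0.1] q6 -0.23
delta [-1.2  2.1 -0.6] yaw 0.000
[[276.49656409 205.17393137]]
```

View pics/w11c.png

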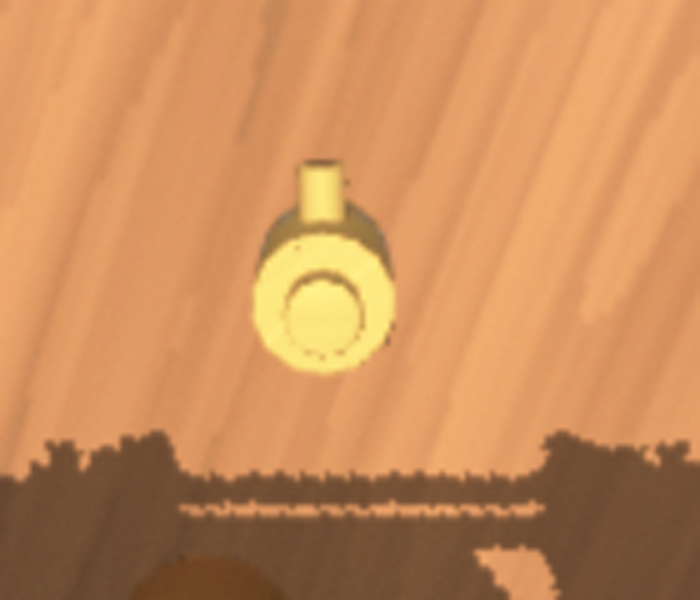

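View pics/w11.png

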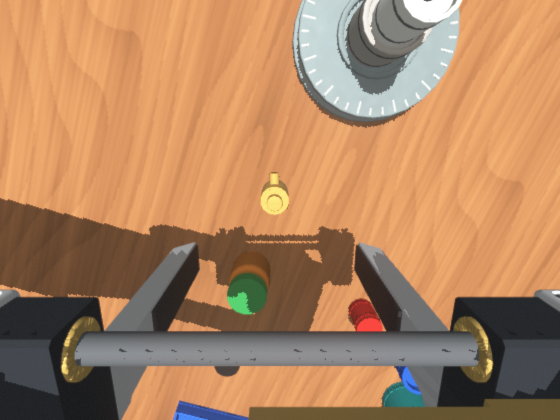

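```bash
python3 - <<'E'
from h import *
s=robot.snapshot('wrist'); P=atz(s,274.9,200.7,.060);print(P,atz(s,274.6,203.4,.072)); go(P[0],P[1],.023,20)
E
```

```text
[0.45508962 0.11099592 0.06      ] [0.45479494 0.11106205 0.072     ]
t 21.05 tcp [0.4579 0.1109 0.2023] az 20.0 w 0.0938 F [0.2 0.3 0.6] q6 -0.23
delta [ -2.7 179.3   1.1] yaw 0.000
```

```bash
python3 -m handwheel '[{"delta_pos":[-2,40,1],"yaw":0},{"delta_pos":[-2,80,1],"yaw":0},{"delta_pos":[-2,120,1],"yaw":0},{"delta_pos":[-2,150,1],"yaw":0},{"delta_pos":[-2,170,1],"yaw":0},{"delta_pos":[-2,178,1],"yaw":0},{"delta_pos":[-2,179,1],"yaw":0},{"delta_pos":[-2,179,1],"yaw":0},{"delta_pos":[-2,179,1],"yaw":0}]' 0;python3 -m handwheel '[{"delta_pos":[0,0,0],"yaw":0},{"delta_pos":[0,0,0],"yaw":0},{"delta_pos":[0,0,0],"yaw":0},{"delta_pos":[0,0,0],"yaw":0},{"delta_pos":[0,0,0],"yaw":0},{"delta_pos":[0,0,0],"yaw":0},{"delta_pos":[0,0,0],"yaw":0},{"delta_pos":[0,0,0],"yaw":0},{"delta_pos":[0,0,0],"yaw":0},{"delta_pos":[0,0,0],"yaw":0}]' 255
python3 - <<'E'
from h import *
s=snap('wrist','w12.png'); go(.4934,.2916,.25,20)
p=robot.get_obs()['tool_pos'];print(bb(s,p,.015,.06),bb(s,p,.008,.072))
im=cv2.imread('pics/w12.png');cv2.imwrite('pics/w12c.png',cv2.resize(im[180:330,190:370],None,fx=4,fy=4,interpolation=cv2.INTER_CUBIC))
E
```

```text
time: 21.95
tool_pos: [0.457, 0.1111, 0.0247]
ee_rot: [-1.572, -0.003, 0.349]
wrist_force: [-1.0, 0.8, 0.0]
width: 0.094
time: 22.95
tool_pos: [0.4555, 0.1108, 0.023]
ee_rot: [-1.571, 0.0, 0.349]
wrist_force: [-0.3, -0.0, -0.9]
width: 0.0291
t 23.00 tcp [0.4555 0.1108 0.023 ] az 20.0 w 0.0293 F [ 0.2 -0.2  0. ] q6 -0.23
delta [  97.4 -227.   156.9] yaw -0.000
[248.5, 260.6, 309.3, 315.2] [261.6, 286.0, 296.5, 317.0]
```

View pics/w12c.png

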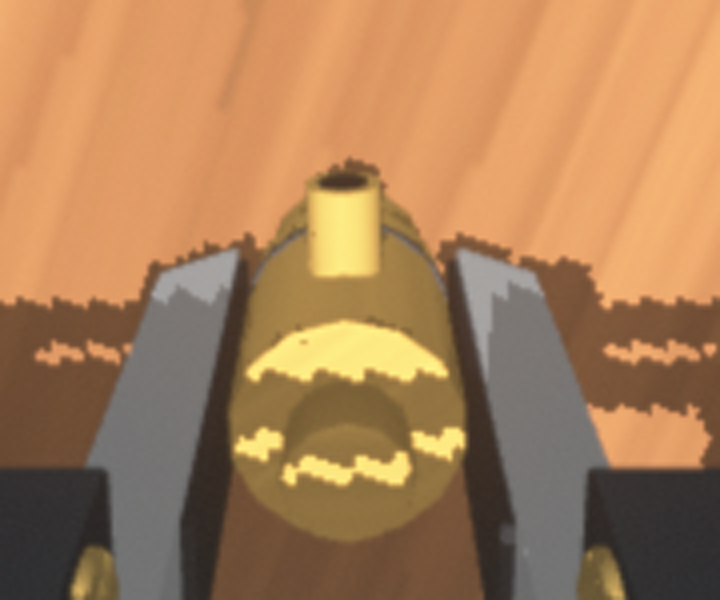

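```bash
python3 -m handwheel '[{"delta_pos":[0,-15,0],"yaw":0},{"delta_pos":[0,-50,0],"yaw":0},{"delta_pos":[0,-95,0],"yaw":0},{"delta_pos":[0,-140,0],"yaw":0},{"delta_pos":[0,-185,0],"yaw":0},{"delta_pos":[10,-215,15],"yaw":0},{"delta_pos":[30,-227,50],"yaw":0},{"delta_pos":[52,-227,84],"yaw":0},{"delta_pos":[75,-227,120],"yaw":0},{"delta_pos":[91,-227,147],"yaw":0},{"delta_pos":[97,-227,157],"yaw":0},{"delta_pos":[97,-227,157],"yaw":0}]' 255; python3 -m handwheel '[{"delta_pos":[0,20,0],"yaw":0},{"delta_pos":[0,45,0],"yaw":0},{"delta_pos":[0,60,0],"yaw":0},{"delta_pos":[0,63,0],"yaw":0},{"delta_pos":[0,63,0],"yaw":0},{"delta_pos":[0,63,0],"yaw":0}]' 255
python3 - <<'E'
from h import *
go(.4934,.2916,.171,20)
zoom('d',[.4934,.2916,.155])
p=robot.get_obs()['tool_pos']
for n in ('scene','side','wrist'):
    s=robot.snapshot(n); print(n,'cell rim',bb(s,[.4934,.2916],.020,.156),'valve sh',bb(s,p,.015,p[2]+.037),'bot',bb(s,p,.013,p[2]-.023))
E
```

```text
time: 24.2
tool_pos: [0.4927, 0.2924, 0.2487]
ee_rot: [-1.571, 0.002, 0.351]
wrist_force: [0.4, -0.1, -2.0]
width: 0.0296
time: 24.8
tool_pos: [0.4937, 0.2914, 0.1885]
ee_rot: [-1.571, -0.002, 0.348]
wrist_force: [0.0, 0.1, -1.2]
width: 0.0294
t 24.80 tcp [0.4937 0.2914 0.1885] az 20.0 w 0.0294 F [ 0.   0.1 -1.2] q6 0.09
delta [-0.2 17.5  0.3] yaw -0.001
scene origin 341 114
side origin 168 61
scene cell rim [366.2, 145.5, 381.4, 153.0] valve sh [371.3, 123.0, 383.1, 128.3] bot [369.3, 143.7, 379.3, 148.6]
side cell rim [192.5, 91.0, 209.3, 100.8] valve sh [191.0, 66.8, 204.1, 74.1] bot [195.0, 89.3, 206.0, 95.6]
wrist cell rim [249.4, 212.1, 306.5, 265.8] valve sh [249.0, 261.2, 310.0, 316.0] bot [259.1, 226.1, 297.8, 262.3]
```

View pics/zd.png

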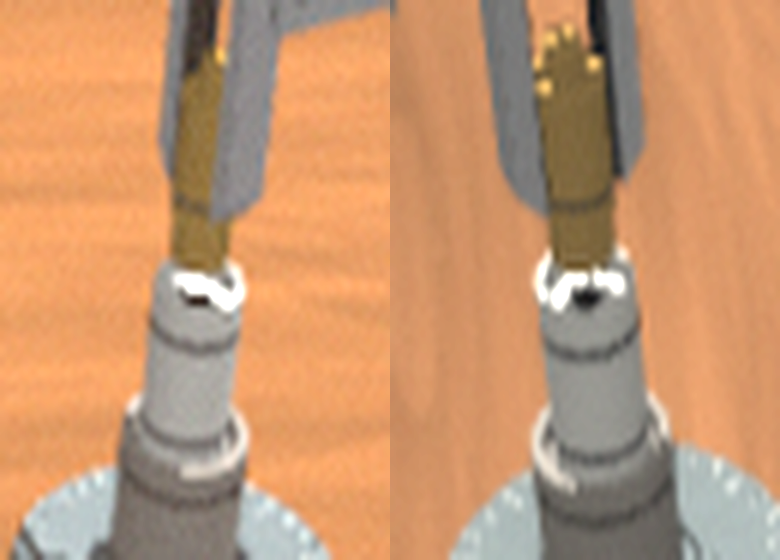

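View pics/wzd.png

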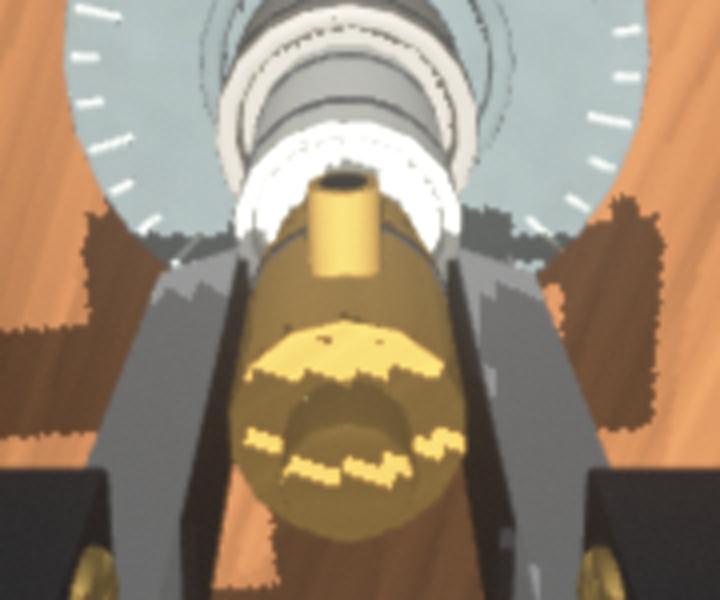

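Valve foot is centred over the cell's recess in all views. Lowering.

```bash
python3 -m handwheel '[{"delta_pos":[0,3,0.7],"yaw":0},{"delta_pos":[0,6,0.7],"yaw":0},{"delta_pos":[0,9,0.7],"yaw":0},{"delta_pos":[0,11,0.7],"yaw":0},{"delta_pos":[0,13,0.7],"yaw":0},{"delta_pos":[0,13,0.7],"yaw":0},{"delta_pos":[0,13,0.7],"yaw":0}]' 255;python3 -m handwheel '[{"delta_pos":[0,1,0],"yaw":0},{"delta_pos":[0,2,0],"yaw":0},{"delta_pos":[0,3,0],"yaw":0},{"delta_pos":[0,3.6,0],"yaw":0},{"delta_pos":[0,3.6,0],"yaw":0}]' 255
```

```text
time: 25.8
tool_pos: [0.4928, 0.2922, 0.174]
ee_rot: [-1.571, 0.0, 0.349]
wrist_force: [0.5, -0.9, -0.9]
width: 0.0295
time: 26.3
tool_pos: [0.4929, 0.2922, 0.171]
ee_rot: [-1.571, -0.001, 0.349]
wrist_force: [-0.4, -0.3, 0.9]
width: 0.0296
```

```bash
python3 -m handwheel '[{"delta_pos":[0,0.4,0],"yaw":0},{"delta_pos":[0,0.8,0],"yaw":0},{"delta_pos":[0,0.8,0],"yaw":0}]' 255
```

```text
time: 26.6
tool_pos: [0.4929, 0.2923, 0.171]
ee_rot: [-1.571, -0.001, 0.349]
wrist_force: [-1.8, -1.2, 4.9]
width: 0.0292
```

```bash
python3 -m handwheel '[{"delta_pos":[0,-0.7,0],"yaw":0},{"delta_pos":[0,-0.7,0],"yaw":0}]' 255; python3 -m handwheel '[{"delta_pos":[0,0,0],"yaw":0},{"delta_pos":[0,0,0],"yaw":0},{"delta_pos":[0,0,0],"yaw":0},{"delta_pos":[0,0,0],"yaw":0},{"delta_pos":[0,0,0],"yaw":0},{"delta_pos":[0,0,0],"yaw":0},{"delta_pos":[0,0,0],"yaw":0},{"delta_pos":[0,0,0],"yaw":0}]' 0;python3 -m handwheel '[{"delta_pos":[0,-10,0],"yaw":0},{"delta_pos":[0,-35,0],"yaw":0},{"delta_pos":[0,-75,0],"yaw":0},{"delta_pos":[0,-110,0],"yaw":0},{"delta_pos":[0,-130,0],"yaw":0},{"delta_pos":[0,-130,0],"yaw":0},{"delta_pos":[0,-130,0],"yaw":0}]' 0
python3 - <<'E'
from h import *
go(.618,-.0035,.2,20)
zoom('e',[.4934,.2916,.165])
s=robot.snapshot('wrist'); print('sh',bb(s,[.4929,.2922],.015,.208),'nip',bb(s,[.4929,.2922],.008,.220))
E
```

```text
time: 26.8
tool_pos: [0.4929, 0.2922, 0.171]
ee_rot: [-1.571, -0.001, 0.349]
wrist_force: [-2.6, -0.5, 5.5]
width: 0.0293
time: 27.6
tool_pos: [0.4928, 0.2922, 0.1704]
ee_rot: [-1.571, -0.0, 0.349]
wrist_force: [-0.0, 1.0, 0.1]
width: 0.0901
time: 28.3
tool_pos: [0.4928, 0.2922, 0.3005]
ee_rot: [-1.571, -0.001, 0.349]
wrist_force: [0.8, -0.0, -1.2]
width: 0.0942
t 28.30 tcp [0.4928 0.2922 0.3005] az 20.0 w 0.0942 F [ 0.8 -0.  -1.2] q6 0.09
delta [  16.4  100.5 -320.7] yaw -0.000
scene origin 342 111
side origin 168 57
sh [261.9, 199.2, 296.2, 232.1] nip [269.5, 210.8, 288.6, 229.0]
```

View pics/ze.png

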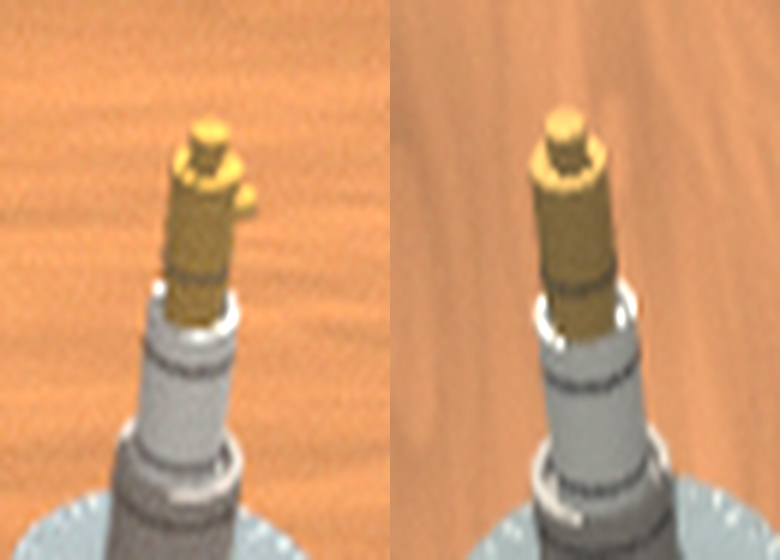

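View pics/wriste.png

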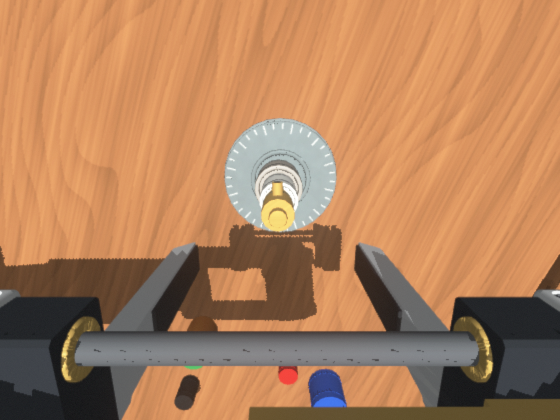

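The valve stands upright in the cell's recess and the stack is straight. Next, the red plug, jaws at azimuth about 65° to clear the blue look-alike.

```bash
python3 -m handwheel '[{"delta_pos":[1,0,-20],"yaw":-0.1},{"delta_pos":[3,0,-60],"yaw":-0.2},{"delta_pos":[5,0,-100],"yaw":-0.3},{"delta_pos":[7,10,-140],"yaw":-0.4},{"delta_pos":[9,25,-180],"yaw":-0.5},{"delta_pos":[11,45,-220],"yaw":-0.6},{"delta_pos":[13,65,-255],"yaw":-0.7},{"delta_pos":[15,85,-290],"yaw":-0.785},{"delta_pos":[16,97,-313],"yaw":-0.785},{"delta_pos":[16,100,-321],"yaw":-0.785},{"delta_pos":[16,100,-321],"yaw":-0.785},{"delta_pos":[16,100,-321],"yaw":-0.785}]' 0
python3 - <<'E'
from h import *
s=snap('wrist','w13.png'); go(.618,-.0035,.2,65)
print(proj(s,[[.618,-.0035,.046]]))
im=cv2.imread('pics/w13.png');cv2.imwrite('pics/w13c.png',cv2.resize(im[140:260,210:350],None,fx=5,fy=5,interpolation=cv2.INTER_CUBIC))
E
```

```text
time: 29.7
tool_pos: [0.6175, -0.003, 0.201]
ee_rot: [-1.571, -0.001, 1.135]
wrist_force: [-0.5, -0.2, -0.6]
width: 0.094
t 29.75 tcp [ 0.6177 -0.0027  0.2016] az 65.1 w 0.0942 F [ 0.   0.6 -0. ] q6 -1.23
delta [-0.6  1.6 -0.6] yaw 0.001
[[276.12238754 199.78997675]]
```

View pics/w13.png

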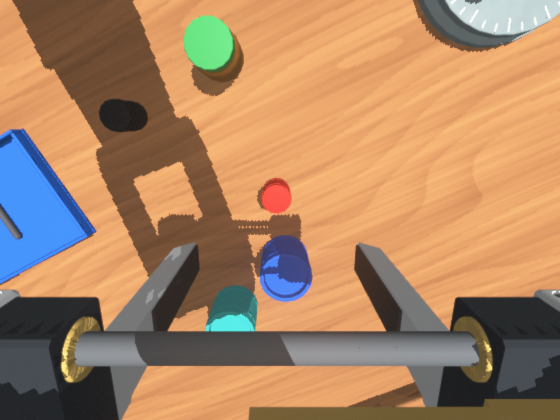

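View pics/w13c.png

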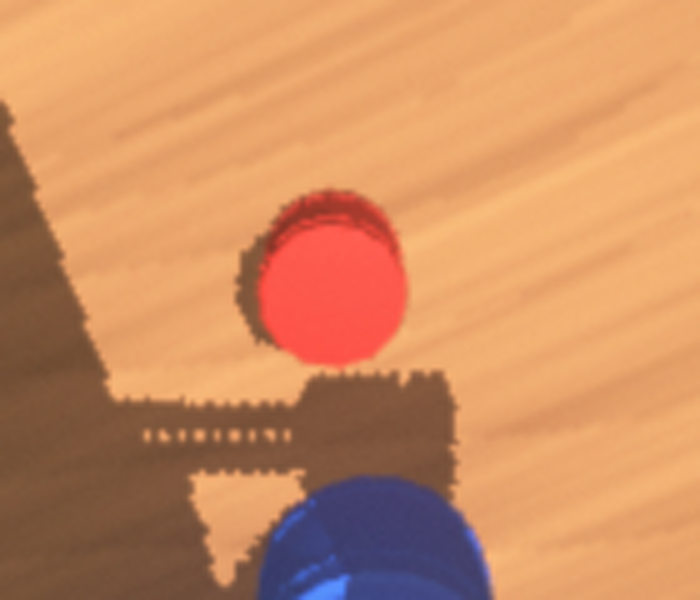

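```bash
python3 - <<'E'
from h import *
s=robot.snapshot('wrist'); P=atz(s,276.6,198.8,.046);print(P); go(P[0],P[1],.011,65)
E
```

```text
[ 0.61765963 -0.00237696  0.046     ]
t 29.80 tcp [ 0.6177 -0.0026  0.2018] az 65.1 w 0.0943 F [ 0.3 -0.5  0.2] q6 -1.23
delta [-1.000e-01  1.908e+02  5.000e-01] yaw 0.001
```

```bash
python3 -m handwheel '[{"delta_pos":[0,40,0],"yaw":0},{"delta_pos":[0,80,0],"yaw":0},{"delta_pos":[0,120,0],"yaw":0},{"delta_pos":[0,150,0],"yaw":0},{"delta_pos":[0,172,0],"yaw":0},{"delta_pos":[0,184,0],"yaw":0},{"delta_pos":[0,190,0],"yaw":0},{"delta_pos":[0,190,0],"yaw":0},{"delta_pos":[0,190,0],"yaw":0}]' 0;python3 -m handwheel '[{"delta_pos":[0,0,0],"yaw":0},{"delta_pos":[0,0,0],"yaw":0},{"delta_pos":[0,0,0],"yaw":0},{"delta_pos":[0,0,0],"yaw":0},{"delta_pos":[0,0,0],"yaw":0},{"delta_pos":[0,0,0],"yaw":0},{"delta_pos":[0,0,0],"yaw":0},{"delta_pos":[0,0,0],"yaw":0},{"delta_pos":[0,0,0],"yaw":0},{"delta_pos":[0,0,0],"yaw":0}]' 255
python3 - <<'E'
from h import *
s=snap('wrist','w14.png'); go(.4928,.2922,.28,65)
p=robot.get_obs()['tool_pos'];print(bb(s,p,.016,.046))
im=cv2.imread('pics/w14.png');cv2.imwrite('pics/w14c.png',cv2.resize(im[180:330,190:370],None,fx=4,fy=4,interpolation=cv2.INTER_CUBIC))
E
```

```text
time: 30.7
tool_pos: [0.6188, -0.0038, 0.0122]
ee_rot: [-1.574, -0.001, 1.134]
wrist_force: [-0.4, -1.1, -0.5]
width: 0.094
time: 31.7
tool_pos: [0.6176, -0.004, 0.0103]
ee_rot: [-1.571, 0.0, 1.134]
wrist_force: [-0.9, 0.1, -0.8]
width: 0.0313
t 31.75 tcp [ 0.6175 -0.0039  0.0103] az 65.0 w 0.0315 F [-0.3 -0.4 -0.9] q6 -1.23
delta [ 215.6 -269.7  238.3] yaw -0.000
[244.7, 258.6, 309.0, 316.3]
```

View pics/w14c.png

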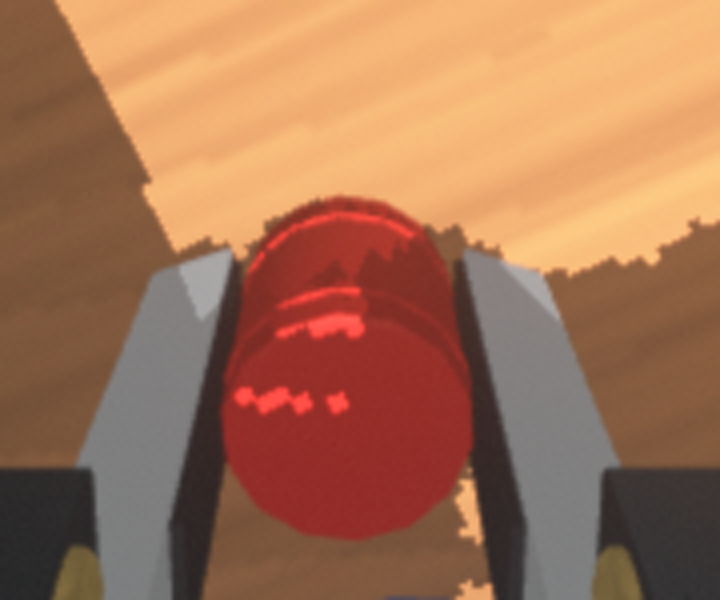

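```bash
python3 -m handwheel '[{"delta_pos":[0,-15,0],"yaw":0},{"delta_pos":[0,-50,0],"yaw":0},{"delta_pos":[0,-95,0],"yaw":0},{"delta_pos":[0,-140,0],"yaw":0},{"delta_pos":[0,-185,0],"yaw":0},{"delta_pos":[0,-230,0],"yaw":0},{"delta_pos":[0,-262,0],"yaw":0},{"delta_pos":[0,-270,0],"yaw":0},{"delta_pos":[0,-270,0],"yaw":0}]' 255; python3 -m handwheel '[{"delta_pos":[15,0,16],"yaw":0},{"delta_pos":[44,0,48],"yaw":0},{"delta_pos":[73,0,80],"yaw":0},{"delta_pos":[102,0,112],"yaw":0},{"delta_pos":[131,0,144],"yaw":0},{"delta_pos":[160,0,176],"yaw":0},{"delta_pos":[186,0,205],"yaw":0},{"delta_pos":[205,0,226],"yaw":0},{"delta_pos":[213,0,235],"yaw":0},{"delta_pos":[215,0,237],"yaw":0},{"delta_pos":[215,0,237],"yaw":0},{"delta_pos":[215,0,237],"yaw":0}]' 255
python3 - <<'E'
from h import *
go(.494,.2917,.240,65)
E
```

```text
time: 32.65
tool_pos: [0.6181, -0.004, 0.2824]
ee_rot: [-1.575, -0.001, 1.134]
wrist_force: [0.0, 0.1, -1.2]
width: 0.0312
time: 33.85
tool_pos: [0.4944, 0.2898, 0.2797]
ee_rot: [-1.571, 0.001, 1.132]
wrist_force: [0.1, 0.0, -1.0]
width: 0.0319
t 33.85 tcp [0.4944 0.2898 0.2797] az 64.9 w 0.0319 F [ 0.1  0.  -1. ] q6 -0.70
delta [ 1.6 39.7  1.1] yaw -0.002
```

```bash
python3 -m handwheel '[{"delta_pos":[1.5,12,0.5],"yaw":0},{"delta_pos":[1.5,26,0.5],"yaw":0},{"delta_pos":[1.5,37,0.5],"yaw":0},{"delta_pos":[1.5,39,0.5],"yaw":0},{"delta_pos":[1.5,39,0.5],"yaw":0},{"delta_pos":[1.5,39,0.5],"yaw":0}]' 255
python3 - <<'E'
from h import *
go(.494,.2917,.218,65)
zoom('f',[.4934,.2916,.21])
p=robot.get_obs()['tool_pos']
for n in ('scene','side','wrist'):
    s=robot.snapshot(n); print(n,'valve sh',bb(s,[.4929,.2922],.015,.208),'plug top',bb(s,p,.016,p[2]+.0357),'bot',bb(s,p,.016,p[2]-.0103))
E
```

```text
time: 34.45
tool_pos: [0.4941, 0.2927, 0.2416]
ee_rot: [-1.571, -0.0, 1.134]
wrist_force: [0.7, 0.1, -0.4]
width: 0.0318
t 34.45 tcp [0.4941 0.2927 0.2416] az 65.0 w 0.0318 F [ 0.7  0.1 -0.4] q6 -0.70
delta [-1.  23.6 -0.3] yaw -0.001
scene origin 344 96
side origin 166 41
scene valve sh [370.6, 128.9, 382.3, 134.4] plug top [373.9, 104.1, 386.9, 109.5] bot [371.7, 120.7, 384.4, 126.4]
side valve sh [191.6, 73.3, 204.6, 80.6] plug top [187.7, 45.8, 202.2, 53.4] bot [190.4, 63.9, 204.4, 71.6]
wrist valve sh [253.8, 217.5, 296.3, 257.5] plug top [244.9, 259.0, 309.2, 316.8] bot [251.6, 228.5, 302.0, 275.3]
```

View pics/zf.png

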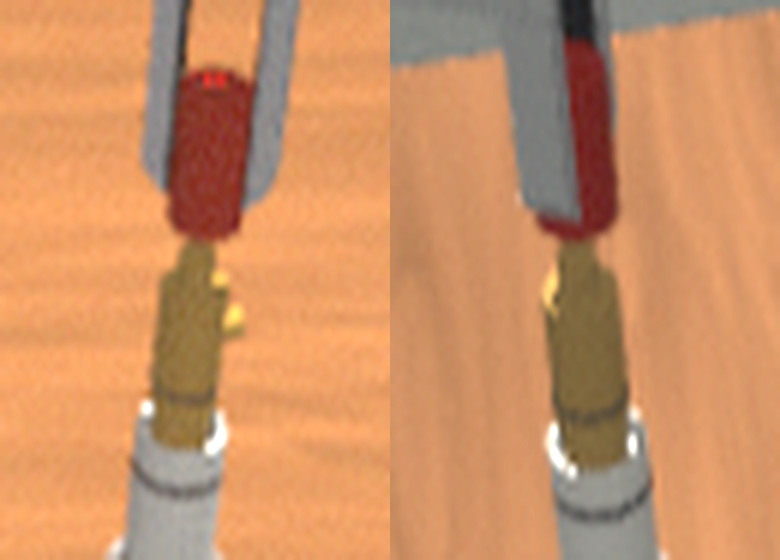

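View pics/wzf.png

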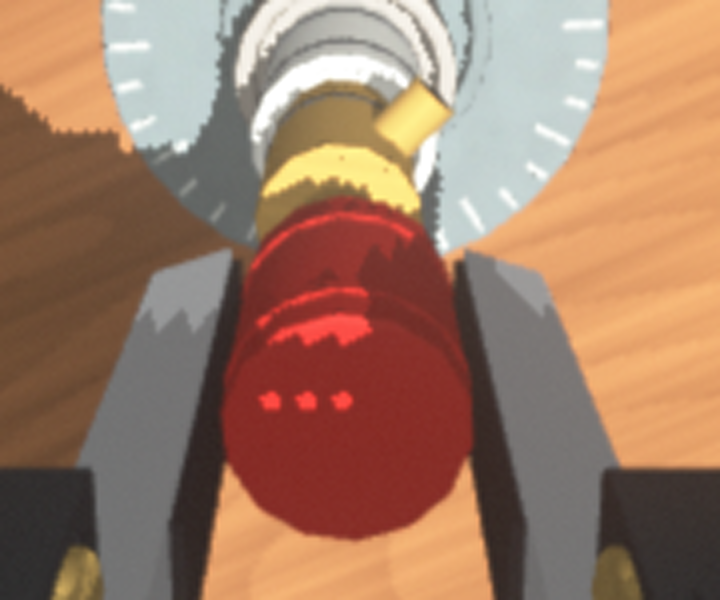

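The plug is about 1.5–2 mm towards +y of the nipple (clearance 4 mm). Correcting while lowering part-way, then checking.

```bash
python3 -m handwheel '[{"delta_pos":[-1,0,0.3],"yaw":0},{"delta_pos":[-1.8,2,0.5],"yaw":0},{"delta_pos":[-1.8,5,0.5],"yaw":0},{"delta_pos":[-1.8,8,0.5],"yaw":0},{"delta_pos":[-1.8,8,0.5],"yaw":0},{"delta_pos":[-1.8,8,0.5],"yaw":0}]' 255
python3 - <<'E'
from h import *
go(.493,.2912,.218,65)
zoom('g',[.4934,.2916,.21])
E
```

```text
time: 35.35
tool_pos: [0.4927, 0.2912, 0.2331]
ee_rot: [-1.571, 0.0, 1.134]
wrist_force: [0.4, 0.8, -0.4]
width: 0.0316
t 35.35 tcp [0.4927 0.2912 0.2331] az 65.0 w 0.0316 F [ 0.4  0.8 -0.4] q6 -0.70
delta [ 0.2 15.1 -0.3] yaw -0.000
scene origin 344 96
side origin 166 41
```

View pics/zg.png

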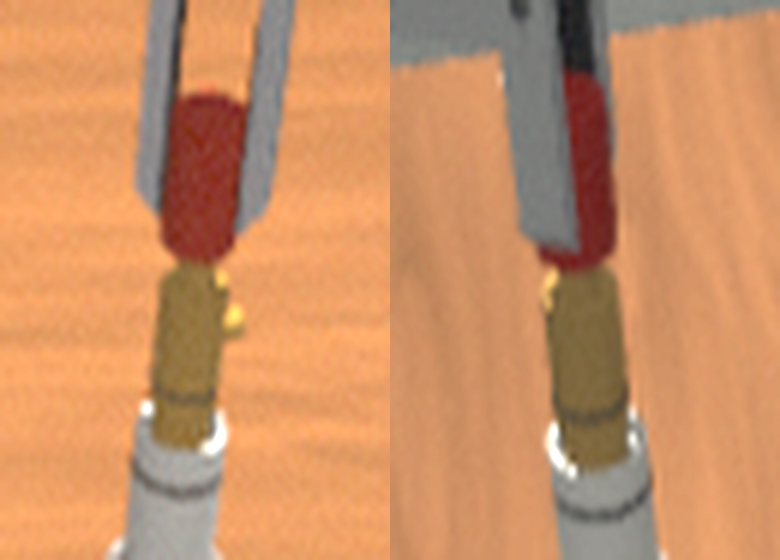

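Now centred in both views. Lowering over the nipple.

```bash
python3 -m handwheel '[{"delta_pos":[0,1.5,0],"yaw":0},{"delta_pos":[0,3,0],"yaw":0},{"delta_pos":[0,4.5,0],"yaw":0},{"delta_pos":[0,6,0],"yaw":0},{"delta_pos":[0,7,0],"yaw":0},{"delta_pos":[0,7,0],"yaw":0}]' 255
```

```text
time: 36.1
tool_pos: [0.4926, 0.2912, 0.2261]
ee_rot: [-1.571, 0.0, 1.134]
wrist_force: [-0.1, -0.5, -0.0]
width: 0.0316
```

```bash
python3 -m handwheel '[{"delta_pos":[0,1.5,0],"yaw":0},{"delta_pos":[0,3,0],"yaw":0},{"delta_pos":[0,4.5,0],"yaw":0},{"delta_pos":[0,6,0],"yaw":0},{"delta_pos":[0,7,0],"yaw":0},{"delta_pos":[0,7,0],"yaw":0}]' 255;python3 -m handwheel '[{"delta_pos":[0,0.4,0],"yaw":0},{"delta_pos":[0,0.7,0],"yaw":0},{"delta_pos":[0,0.7,0],"yaw":0}]' 255
```

```text
time: 36.7
tool_pos: [0.4927, 0.2912, 0.2191]
ee_rot: [-1.571, 0.0, 1.134]
wrist_force: [0.6, 0.2, -0.2]
width: 0.0316
time: 37.0
tool_pos: [0.4928, 0.2913, 0.2187]
ee_rot: [-1.571, -0.0, 1.134]
wrist_force: [0.5, -0.0, 0.6]
width: 0.0314
```

```bash
python3 -m handwheel '[{"delta_pos":[0,0.4,0],"yaw":0},{"delta_pos":[0,0.6,0],"yaw":0},{"delta_pos":[0,0.6,0],"yaw":0}]' 255;python3 -c "
from h import *
go(.493,.2912,.218,65)
zoom('h',[.4934,.2916,.21])"
```

```text
time: 37.3
tool_pos: [0.4928, 0.2913, 0.2182]
ee_rot: [-1.571, -0.0, 1.134]
wrist_force: [-0.3, -0.6, 0.6]
width: 0.0313
t 37.30 tcp [0.4928 0.2913 0.2182] az 65.0 w 0.0313 F [-0.3 -0.6  0.6] q6 -0.70
delta [ 0.   0.2 -0.2] yaw -0.000
scene origin 344 96
side origin 166 41
```

View pics/zh.png

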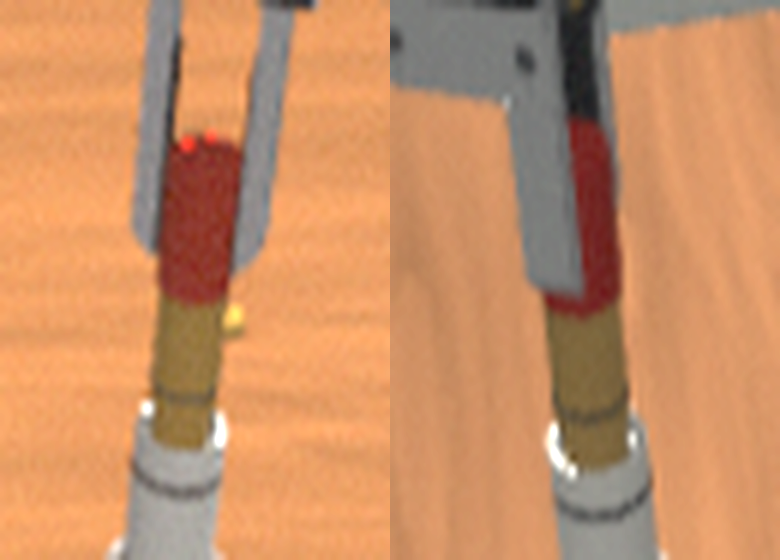

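```bash
python3 -m handwheel '[{"delta_pos":[0,0.4,0],"yaw":0},{"delta_pos":[0,0.6,0],"yaw":0},{"delta_pos":[0,0.6,0],"yaw":0}]' 255
```

```text
time: 37.75
tool_pos: [0.4929, 0.2913, 0.2182]
ee_rot: [-1.572, -0.001, 1.134]
wrist_force: [-0.6, -0.6, 4.0]
width: 0.0314
```

The plug is down on the shoulder (Fz = 4 N, z stopped at 0.2182). Releasing and rising.

```bash
python3 -m handwheel '[{"delta_pos":[0,-0.5,0],"yaw":0},{"delta_pos":[0,-0.5,0],"yaw":0}]' 255; python3 -m handwheel '[{"delta_pos":[0,0,0],"yaw":0},{"delta_pos":[0,0,0],"yaw":0},{"delta_pos":[0,0,0],"yaw":0},{"delta_pos":[0,0,0],"yaw":0},{"delta_pos":[0,0,0],"yaw":0},{"delta_pos":[0,0,0],"yaw":0},{"delta_pos":[0,0,0],"yaw":0},{"delta_pos":[0,0,0],"yaw":0},{"delta_pos":[0,0,0],"yaw":0}]' 0;python3 -m handwheel '[{"delta_pos":[0,-10,0],"yaw":0},{"delta_pos":[0,-30,0],"yaw":0},{"delta_pos":[0,-60,0],"yaw":0},{"delta_pos":[0,-90,0],"yaw":0},{"delta_pos":[0,-100,0],"yaw":0},{"delta_pos":[0,-100,0],"yaw":0},{"delta_pos":[0,-100,0],"yaw":0}]' 0
python3 - <<'E'
from h import *
go(.4928,.2913,.3,65)
zoom('i',[.4934,.2916,.18],65,70)
a=cv2.imread('pics/scenei.png');b=cv2.imread('pics/sidei.png')
cv2.imwrite('pics/full.png',np.hstack([cv2.resize(a[60:290,110:410],None,fx=1.3,fy=1.3),cv2.resize(b[:,:],(399,299))]))
E
```

```text
time: 37.95
tool_pos: [0.4928, 0.2913, 0.2182]
ee_rot: [-1.571, -0.0, 1.134]
wrist_force: [-0.5, -0.4, 3.8]
width: 0.0318
time: 38.85
tool_pos: [0.4928, 0.2913, 0.218]
ee_rot: [-1.571, 0.0, 1.134]
wrist_force: [0.4, 0.1, -0.7]
width: 0.0937
time: 39.55
tool_pos: [0.4925, 0.2912, 0.3168]
ee_rot: [-1.57, 0.001, 1.134]
wrist_force: [-0.9, 0.3, -0.4]
width: 0.0938
t 39.55 tcp [0.4925 0.2912 0.3168] az 65.0 w 0.0938 F [-0.9  0.3 -0.4] q6 -0.70
delta [ 0.3 16.8 -0.2] yaw -0.000
scene origin 342 106
side origin 167 52
```

View pics/zi.png

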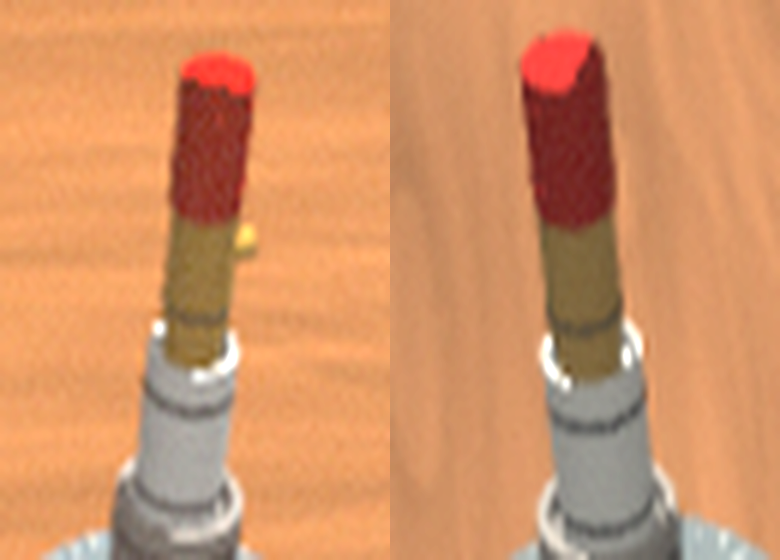

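View pics/full.png

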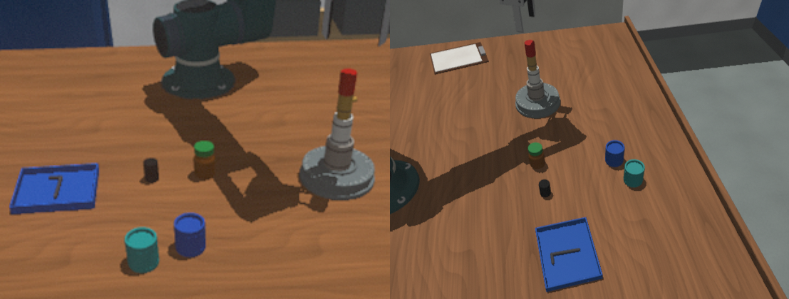

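View pics/wristi.png

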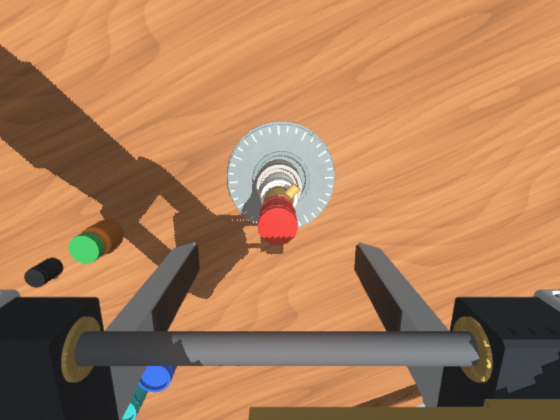

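The stack is straight and all four pieces are seated. Bystanders stand where they were, and the gripper is clear by about 60 mm. Handing in.

```bash
python3 -c "
from bench import robot
print(robot.close_job())"
```

```text
the job is handed in; nothing more can be done
None
```

I built the stack on the turntable in the order asked: grey titanium housing in the ring, ceramic cell, brass valve, then the red plug over the nipple. Each piece was lowered until the wrist force showed contact and released before the next. I handed the job in at about 39.7 s.

- **Seating:** every piece stopped at the height it should have when fully down. The last scene, side and wrist pictures show an upright, straight stack. The gripper was open, with its fingertips about 60 mm above the plug.
- **Bystanders:** the black plug, jar, hex key and the blue and turquoise look-alikes looked untouched in those pictures. I judged that by eye and did not measure it.
- **Disagreements:** the camera views differed by up to about 8 mm on positions early on. After release the housing looked about 3 mm off where I had expected it, and the plug looked about 2 mm off the nipple. I moved the cell and the plug over to match before lowering them.

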